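Lay out a snowshoe binding rebuild at the vise

ROBOT

A 6-joint arm with a two-finger parallel gripper is mounted at the origin on the work surface. World frame = base frame: x ahead of the robot, y to its left, z up, the work surface at z = 0. Lengths are in m, angles in rad, forces in N, time in s.
With the tool pointing down it reaches from about 0.375 to 0.9 m from the base axis. Payload 3.1 kg.
Tool frame: the origin (TCP) lies between the finger pads; the fingertips stand 19 mm ahead of it and the grasp point (between the pads) is the TCP; z points along the fingers, y is the line along which they close (so a half turn about z gives the same grasp; the last joint's range is limited). The gripper opens to 87 mm and grips with 3 to 60 N. Pads are 19 mm wide; open, the fingers measure 117 mm over their backs; the gripper's body (75 mm by 190 mm) begins 51 mm behind the grasp point.
Start: joints at [-1.47, 0.527, 1.433, -0, 1.181, -0.178], TCP at [0.172, -0.601, 0.242] pointing down, gripper open.
Joint ranges: [-3.08, 3.08], [-0.75, 2.2], [0.22, 2.44], [-1.43, 4.57], [0, 2.65], [-2.85, 2.85]. Speed limits (rad/s): [2.79, 2.79, 3.14, 3.14, 3.14, 3.14].

INTERFACE

Orientations are given as a unit quaternion [x, y, z, w].
In Python, from rig import telemetry, viewer, hand_in gives the robot as it stands. The module is installed in compiled form; this text tells all that it offers.
- The arm moves only by the shell command python3 -m creep 'ROWS' [FORCE]. ROWS is JSON, a list of rows, each an object with "translation": the shift along the tool's x, y, z in mm, a list of three; "roll": the turn about the tool's z in degrees; "gripper": the finger opening in mm, from 0 to 87. In form: [{"translation": [tx, ty, tz], "roll": roll, "gripper": gripper}, ...]. A call has 1 to 5 rows; each row is the pose to reach, as a shift and turn from the pose commanded when the call began, along the tool's axes at that moment; what a row does not reach only later rows make up. A row lasts 1/12 s, in which the tool goes at most 41.7 mm and 7.16 degrees, less where a joint would pass 70% of its speed; a pose out of reach is approached as far as the arm can. A call with a gripper value outside its range is refused whole. The fingers move at their own pace and stop on an object; FORCE is the grip in N (left out, the last holds). Time passes only in rows, so rows that repeat a pose let the fingers close. It gives the time, the measured TCP pose, the force, the opening and the grip force at its end, in the units of the state.
- telemetry.get_obs(): the state, without advancing time (a new reading comes with each control period).
- viewer.camera(name): name is "scene" or "side" or "wrist"; returns the picture (480x640x3 uint8, blue, green, red); there is no depth.
- viewer.camera_info(name): a dict with "intrinsics" (3x3 intrinsics, pixels), "rvec" (rotation vector, rad) and "tvec" (3), from world to camera coordinates, as OpenCV has them; the wrist camera has in their place "hand_eye" (4x4, takes a point from camera to tool coordinates, whose origin is the TCP and whose axes are the flange's). Camera axes: x right, y down, z forward; pixel columns grow to the right and rows downward; lengths in m; the calibration is good to about 2 mm. A picture is of the moment at which its call begins: read the wrist's pose just before it. camera_info takes no time and is no camera call.
- hand_in(): hands the job in; it is judged then, once.
Trained networks look in the newest picture that a camera, given by its name, has taken for a name from the list of things; names that differ only in an ending like _2 or _b are one class to them, and where a whole thing is asked for, a point or a joint stands for the part that bears it (a point fixed in the world has none). Each returns a list of dicts, best first, with "p" (0 to 1); they miss things now and then, are a little off and sometimes report something else, mostly with a low value. They report only what shows in the picture. A call takes as long as a camera call. They do not tell look-alikes from the thing itself.
- viewer.recognise(camera, thing): "bbox" ([left, top, width, height] in pixels, round what is visible of it).
The state is a dict: "time": time; "q": joint angles; "joint_velocities": joint speeds; "joint_torque": joint torques, N m; "position": TCP position; "tool_rot": TCP orientation; "ft_force": force on the tool from outside, world axes, zero at the start; "moment": the same for the moment, N m; "grip_width": finger opening in m; "grip_force": force on a finger pad.
Only numpy, scipy, OpenCV 4.12 (cv2) and the standard library are available. Lean on these libraries where they do the work, as an engineer would, in place of code of your own. Each camera call takes 0.05 s, during which the arm holds its last target. There are 200 camera calls.

TASK

Get the binding rebuild ready: slide the vise's front jaw fully open, then lay the pivot rod across the two jaws, resting in both V grooves with its middle over the gap. Drop every bearing block lying on the counter, and the nut driver that will tighten them, into the pocket rack, one thing to a pocket and lying down on the pocket floor, in whichever pockets you like, at any time. Do not knock the tin cup over.

Things in the scene. Friction and masses are not known exactly. Their poses are not given: they have to be found in the camera images.
- jaw (a joint): Sliding front jaw of the small dark cast-iron vise: travel in m, 0 = closed (6 mm gap between the jaws), 0.060 = fully open at its stop (66 mm gap). It slides straight towards the T-bar (vise -x), with about 4 N of friction, and stays where it is left.
- vise: Cast-iron vise, fixed. Origin under its base; +x from T-bar end to fixed jaw, z up. Jaws: 26 mm thick (x), 90 wide (y), tops 85 mm up, each with a 90-degree V groove along x at y = 0 in its top, 28 mm wide, 14 deep. Fixed jaw at x = 30 to 56 mm, sliding jaw at x = -2 to 24 mm less the joint value. Base plate 12 mm thick, x = -70 to 90 mm.
- spindle (a point): Point on the spindle's axis, 50 mm up, to pull the jaw by; moves with it. The spindle is an 18 mm round bar along vise x, bare for 24 mm on the +x side (to the jaw) and 23 mm on the -x side (to the T-bar: 10 mm bar, 110 mm long along vise y, same height, 16 mm ball ends). Free below to the base plate. Can be pinched from above, a finger either side; does not turn.
- groove (a point): Where the middle of the rod's axis goes: over the gap of the opened jaws, in line with both V grooves, at the height (81 mm) of the axis of the rod lying in them. Fixed to the vise, axes as the vise.
- rod: Bright steel pivot rod, 14 mm in diameter and 190 mm long along its x, with a 20 mm square collar 8 mm long centred 80 mm either side of the middle. Origin at its middle, on the axis. Lies on its collars on the counter at the start (axis 10 mm up). 0.22 kg.
- rack: Brown wooden pocket rack, fixed, 104 mm (x) by 396 mm (y) by 26 mm high, origin under its centre. Six pockets side by side along y, 62 mm apart, each 84 mm (x) by 48 mm (y) and 20 mm deep, with upright walls.
- pocket0 (a point): Centre of the floor of pocket 0 of the rack (6 mm above the counter, 20 mm below the rim); axes as the rack, the pocket's long way is x.
- pocket1 (a point): Centre of the floor of pocket 1 of the rack (6 mm above the counter, 20 mm below the rim); axes as the rack, the pocket's long way is x.
- pocket2 (a point): Centre of the floor of pocket 2 of the rack (6 mm above the counter, 20 mm below the rim); axes as the rack, the pocket's long way is x.
- pocket3 (a point): Centre of the floor of pocket 3 of the rack (6 mm above the counter, 20 mm below the rim); axes as the rack, the pocket's long way is x.
- pocket4 (a point): Centre of the floor of pocket 4 of the rack (6 mm above the counter, 20 mm below the rim); axes as the rack, the pocket's long way is x.
- pocket5 (a point): Centre of the floor of pocket 5 of the rack (6 mm above the counter, 20 mm below the rim); axes as the rack, the pocket's long way is x.
- block0: Aluminium pivot bearing block, a 70 x 30 x 36 mm (x, y, z) bar of metal with a dark bore across it and two dark bolt holes; origin at its centre, so 18 mm up when upright. About 0.16 kg. All blocks are alike; some may be absent.
- block1: Aluminium pivot bearing block, a 70 x 30 x 36 mm (x, y, z) bar of metal with a dark bore across it and two dark bolt holes; origin at its centre, so 18 mm up when upright. About 0.16 kg. All blocks are alike; some may be absent.
- block2: Aluminium pivot bearing block, a 70 x 30 x 36 mm (x, y, z) bar of metal with a dark bore across it and two dark bolt holes; origin at its centre, so 18 mm up when upright. About 0.16 kg. All blocks are alike; some may be absent.
- block3: Aluminium pivot bearing block, a 70 x 30 x 36 mm (x, y, z) bar of metal with a dark bore across it and two dark bolt holes; origin at its centre, so 18 mm up when upright. About 0.16 kg. All blocks are alike; some may be absent.
- block4: Aluminium pivot bearing block, a 70 x 30 x 36 mm (x, y, z) bar of metal with a dark bore across it and two dark bolt holes; origin at its centre, so 18 mm up when upright. About 0.16 kg. All blocks are alike; some may be absent.
- nut_driver: Stubby nut driver lying among the blocks, 76 mm long along x, origin on its axis at mid-length (14 mm up when lying). Dark wooden handle 28 mm across (round, with two square flanges that stop it rolling) from x = -38 to 8 mm, thin steel shank and 17 mm socket from there to x = 38 mm; grip the handle, about x = -15 mm. 0.12 kg.
- tin_cup: Bystander: grey tin cup with a handle, 85 mm high, 84 mm across, standing between rack and vise; origin under its centre, z up.
Not all that is in view belongs to the job. What is shaped like the block3 but orange is not meant. There is more than one size of the rod; the job needs the larger.

How it is judged:
By the outcome, as a careful person would: the job done as asked, in the order asked, and still so for the second after the job is handed in, with the robot touching nothing.
Of block0, block1, block2, block3, block4 only 3 to 5 are there at a start; the rules pass over those that are not, and their reading is None.
At some moment in a run one of block0, block1, block2, block3, block4, nut_driver may be knocked a few centimetres aside while the robot is not near it.
Once in a run the grip may slacken for a moment while it holds something.
It also fails if it takes over 210 s, if anything falls off the work surface, if the arm or the gripper's body presses on something with over 40 N, if the wrist force passes 120 N, or if a joint passes its speed limit or range.

## Working session

There is one attempt and no reset: what is moved stays moved. The work goes in short steps, Python scripts to look and compute and a shell command to move; the robot and the scene stay as the last step left them, time stands still between calls to the robot, and variables do not carry over. Pictures are saved under pics/ and viewed, at most 14 in all, crops included, and the job is handed in when it is done.

```bash
mkdir -p pics; python3 - <<'E'
from rig import telemetry, viewer
import cv2
o=telemetry.get_obs(); print({k:o[k] for k in('time','position','tool_rot','ft_force','grip_width')})
for n in('scene','side','wrist'):
    cv2.imwrite(f'pics/{n}0.png',viewer.camera(n)); i=viewer.camera_info(n); print(n,i)
    if n!='wrist':
        for t in('block0','nut_driver','rod','vise','rack','tin_cup','spindle'):
            print(t,[(round(d['p'],2),[round(x) for x in d['bbox']]) for d in viewer.recognise(n,t)])
E
```

```text
{'time': 0.0, 'position': array([ 0.17194331, -0.6001579 ,  0.24056508]), 'tool_rot': array([ 9.90298821e-01,  1.38949849e-01,  2.55053833e-05, -1.08779179e-03]), 'ft_force': array([-0.8311512 , -0.87038758,  0.04948787]), 'grip_width': 0.08715538293236949}
scene {'intrinsics': array([[435.93189397,   0.        , 318.76374382],
       [  0.        , 435.93189397, 240.87436241],
       [  0.        ,   0.        ,   1.        ]]), 'rvec': array([ 2.0265072 ,  1.43396457, -0.55355733]), 'tvec': array([-0.21455834, -0.30326799,  1.39978025])}
block0 [(0.97, [346, 220, 23, 30]), (0.9, [290, 240, 18, 27]), (0.86, [378, 206, 14, 26]), (0.61, [250, 249, 17, 34]), (0.55, [246, 218, 24, 28]), (0.24, [100, 249, 66, 54])]
nut_driver [(0.77, [207, 257, 22, 27])]
rod [(0.75, [432, 207, 50, 50]), (0.42, [419, 169, 32, 23])]
vise [(0.56, [80, 247, 88, 83])]
rack [(0.91, [238, 258, 181, 92]), (0.44, [431, 208, 50, 49])]
tin_cup [(0.66, [148, 291, 53, 56]), (0.22, [239, 258, 182, 90])]
spindle [(0.72, [97, 248, 67, 51])]
side {'intrinsics': array([[600.70377908,   0.        , 313.43430749],
       [ 
[... 567 characters left out ...]
1])]
rack [(0.97, [195, 200, 124, 113]), (0.35, [372, 158, 52, 33])]
tin_cup [(0.74, [325, 222, 23, 29]), (0.56, [303, 162, 43, 44])]
spindle [(0.63, [370, 155, 49, 32])]
wrist {'intrinsics': array([[378.35775314,   0.        , 320.11310717],
       [  0.        , 378.35775314, 236.98138266],
       [  0.        ,   0.        ,   1.        ]]), 'hand_eye': array([[ 5.69381727e-04, -9.58137239e-01, -2.86308763e-01,
         7.95287721e-02],
       [ 9.99999681e-01,  3.84949095e-04,  7.00458762e-04,
        -2.00759332e-04],
       [-5.60921325e-04, -2.86309070e-01,  9.58137152e-01,
        -1.43207061e-01],
       [ 0.00000000e+00,  0.00000000e+00,  0.00000000e+00,
         1.00000000e+00]])}
```

View pics/scene0.png

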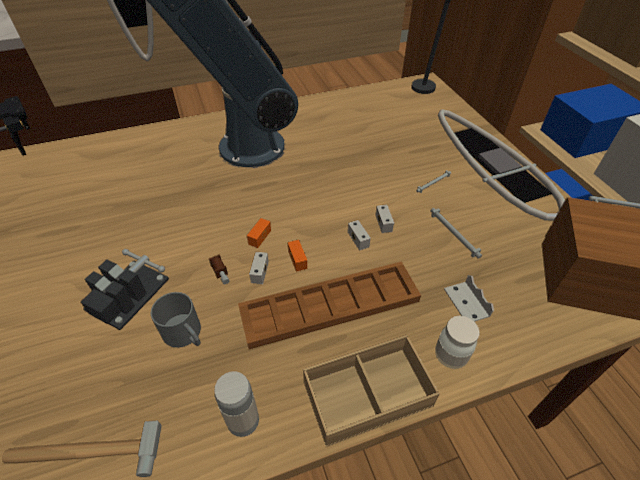

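View pics/side0.png

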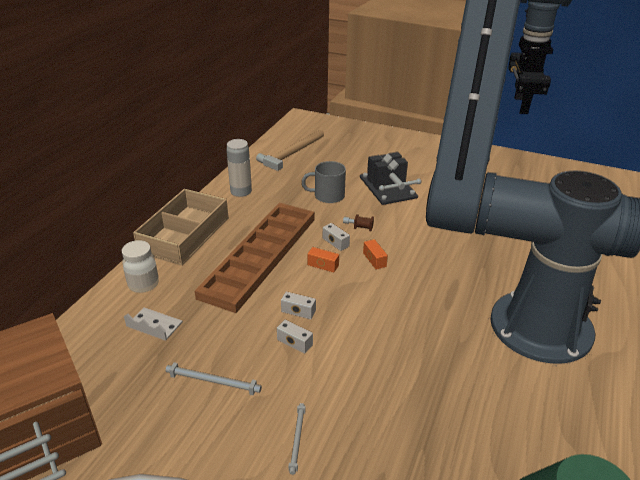

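The three grey blocks in the scene view are at (359,235), (385,218) and (259,267). The two orange blocks at (259,232) and (297,255) are decoys. The nut driver is at (219,268) and the vise at (125,290), with its T-bar at (143,260). The cup is at (175,320) and the rack at (330,303). The larger rod is at (456,232). The smaller one at (433,182) is a decoy.

```bash
cat > h.py <<'E'
import numpy as np, cv2, sys
from rig import telemetry, viewer
from scipy.spatial.transform import Rotation as R
def pose():
    o=telemetry.get_obs(); T=np.eye(4); T[:3,:3]=R.from_quat(o['tool_rot']).as_matrix(); T[:3,3]=o['position']; return T
def cam(n,T=None):   # camera->world, K
    i=viewer.camera_info(n)
    if n=='wrist': return T@i['hand_eye'],i['intrinsics']
    M=np.eye(4); M[:3,:3]=cv2.Rodrigues(i['rvec'])[0]; M[:3,3]=i['tvec']; return np.linalg.inv(M),i['intrinsics']
def p2w(n,uv,z,T=None):
    M,K=cam(n,T); d=M[:3,:3]@np.linalg.inv(K)@[uv[0],uv[1],1]; c=M[:3,3]; return c+d*(z-c[2])/d[2]
def w2p(n,p,T=None):
    M,K=cam(n,T); q=np.linalg.inv(M)@[*p,1]; q=K@q[:3]; return q[:2]/q[2]
def go(x,y,z,yaw=None,T=None):
    """shift mm + roll deg to TCP target; yaw deg = world direction of tool x, mod 180"""
    T=pose() if T is None else T
    t=T[:3,:3].T@(np.array([x,y,z])-T[:3,3])*1000
    y0=np.degrees(np.arctan2(T[1,0],T[0,0]))
    r=0 if yaw is None else (y0-yaw+90)%180-90
    print('shift',t.round(1),'roll',round(r,1),'yaw now',round(y0,1),'q6',round(telemetry.get_obs()['q'][5],2))
E
python3 - <<'E'
from h import *
S=dict(blkA=(359,235,.018),blkB=(385,218,.018),blkC=(259,267,.018),nut=(219,268,.014),rod_e1=(435,212,.01),rod_e2=(476,253,.01),
tb1=(125,252,.05),tb2=(162,271,.05),cup=(180,340,0),r1=(241,305,.026),r2=(404,264,.026),r3=(420,295,.026),r4=(248,341,.026),sr1=(419,188,.006),sr2=(448,176,.006))
for k,v in S.items(): print(k,p2w('scene',v[:2],v[2]).round(3))
S=dict(blkA=(298,305,.018),blkB=(294,336,.018),blkC=(336,237,.018),nut=(359,222,.014),rod_e1=(170,371,.01),rod_e2=(257,387,.01),tb1=(420,181,.05),tb2=(384,187,.05),r1=(287,206,.026),r4=(314,213,.026),r2=(200,294,.026),r3=(235,305,.026))
for k,v in S.items(): print('side',k,p2w('side',v[:2],v[2]).round(3))
E
```

```text
blkA [0.488 0.164 0.018]
blkB [0.454 0.253 0.018]
blkC [ 0.505 -0.103  0.018]
nut [ 0.473 -0.193  0.014]
rod_e1 [0.471 0.395 0.01 ]
rod_e2 [0.635 0.418 0.01 ]
tb1 [ 0.382 -0.394  0.05 ]
tb2 [ 0.469 -0.317  0.05 ]
cup [ 0.629 -0.309 -0.   ]
r1 [ 0.603 -0.167  0.026]
r2 [0.618 0.225 0.026]
r3 [0.711 0.218 0.026]
r4 [ 0.695 -0.173  0.026]
sr1 [0.365 0.405 0.006]
sr2 [0.345 0.512 0.006]
side blkA [0.485 0.166 0.018]
side blkB [0.454 0.253 0.018]
side blkC [ 0.502 -0.098  0.018]
side nut [ 0.474 -0.188  0.014]
side rod_e1 [0.636 0.425 0.01 ]
side rod_e2 [0.465 0.393 0.01 ]
side tb1 [ 0.373 -0.391  0.05 ]
side tb2 [ 0.453 -0.321  0.05 ]
side r1 [ 0.668 -0.165  0.026]
side r4 [ 0.59  -0.163  0.026]
side r2 [0.69  0.226 0.026]
side r3 [0.604 0.227 0.026]
```

```bash
R5='' ; python3 -m creep '[{"translation":[160,-75,0],"roll":0,"gripper":87},{"translation":[160,-75,0],"roll":0,"gripper":87},{"translation":[160,-75,0],"roll":0,"gripper":87},{"translation":[160,-75,0],"roll":0,"gripper":87},{"translation":[160,-75,0],"roll":0,"gripper":87}]' 20
python3 -m creep '[{"translation":[150,-75,0],"roll":32,"gripper":87},{"translation":[150,-75,0],"roll":32,"gripper":87},{"translation":[150,-75,0],"roll":32,"gripper":87},{"translation":[150,-75,0],"roll":32,"gripper":87},{"translation":[150,-75,0],"roll":32,"gripper":87}]'
python3 -m creep '[{"translation":[0,0,0],"roll":32,"gripper":87},{"translation":[0,0,0],"roll":32,"gripper":87},{"translation":[0,0,0],"roll":32,"gripper":87},{"translation":[0,0,0],"roll":32,"gripper":87},{"translation":[0,0,0],"roll":32,"gripper":87}]'
python3 - <<'E'
from h import *
T=pose(); print(T.round(3))
cv2.imwrite('pics/w1.png',viewer.camera('wrist'))
print(viewer.recognise('wrist','spindle')[:2]); go(.439,-.377,.24,-48)
E
```

```text
time: 1.27
position: [0.3087, -0.4798, 0.2415]
tool_rot: [0.99, 0.141, 0.001, -0.002]
ft_force: [-0.2, 0.1, 1.0]
grip_width: 0.087
grip_force: 0.0
time: 1.68
position: [0.4316, -0.368, 0.2417]
tool_rot: [0.99, -0.14, 0.001, -0.001]
ft_force: [0.2, -0.2, -0.4]
grip_width: 0.0872
grip_force: 0.0
time: 2.1
position: [0.4288, -0.3717, 0.2417]
tool_rot: [0.912, -0.409, 0.0, 0.0]
ft_force: [0.2, 0.1, -1.1]
grip_width: 0.0868
grip_force: 0.0
[[ 0.665 -0.747  0.     0.429]
 [-0.747 -0.665 -0.001 -0.372]
 [ 0.     0.    -1.     0.242]
 [ 0.     0.     0.     1.   ]]
[{'bbox': [249.3, 144.9, 133.5, 102.7], 'p': 0.71}]
shift [10.8 -4.1  1.6] roll -0.0 yaw now -48.0 q6 1.5
```

View pics/w1.png

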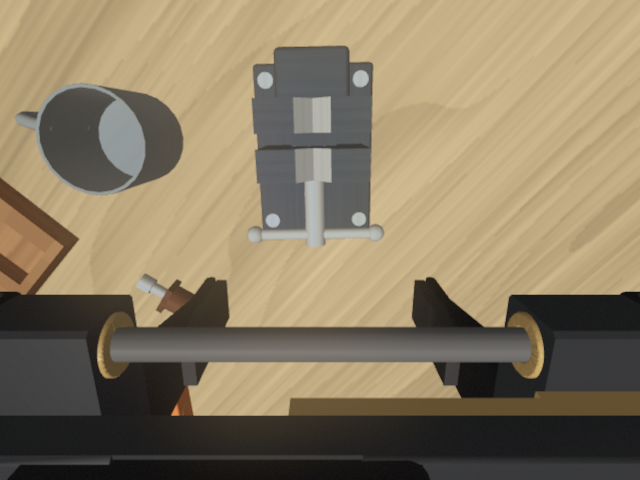

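```bash
python3 - <<'E'
from h import *
T=pose()
P=lambda u,v,z:p2w('wrist',(u,v),z,T)
a,b=P(255,235,.05),P(376,233,.05); c=(a+b)/2; d=b-a
print('tbar',a.round(4),b.round(4),c.round(4),np.linalg.norm(d), 'perp yaw',np.degrees(np.arctan2(d[0],-d[1])))
# base bolts/sp: 4 bolt heads on base z~.014
B=[P(u,v,.013) for u,v in((265,80),(361,79),(273,220),(359,219))]
for k in B:print(k.round(4))
ax=(B[0]+B[1]-B[2]-B[3]);print('yaw bolts',np.degrees(np.arctan2(ax[1],ax[0])),'ctr',(sum(B)/4).round(4))
for n,uv,z in(('spindle mid',(314,205),.059),('groove fixed far',(312,97),.085),('groove fixed near',(312,132),.085),('slide far',(313,149),.085),('slide near',(314,181),.085)):
    p=P(*uv,z); print(n,p.round(4),'rel x',((p-c)[:2]@np.array([.669,-.743])).round(4))
E
```

```text
tbar [ 0.4611 -0.3169  0.05  ] [ 0.3795 -0.393   0.05  ] [ 0.4203 -0.355   0.05  ] 0.11151242853950923 perp yaw -46.99369270858393
[ 0.5453 -0.4249  0.013 ]
[ 0.4808 -0.4842  0.013 ]
[ 0.4552 -0.3289  0.013 ]
[ 0.3913 -0.3879  0.013 ]
yaw bolts -46.96676434250375 ctr [ 0.4681 -0.4065  0.013 ]
spindle mid [ 0.4406 -0.3759  0.059 ] rel x 0.0291
groove fixed far [ 0.4995 -0.4403  0.085 ] rel x 0.1164
groove fixed near [ 0.4828 -0.4215  0.085 ] rel x 0.0912
slide far [ 0.4738 -0.4126  0.085 ] rel x 0.0786
slide near [ 0.4568 -0.3946  0.085 ] rel x 0.0538
```

```bash
python3 -m creep '[{"translation":[10,-5,0],"roll":-1.3,"gripper":60},{"translation":[10,-5,40],"roll":-1.3,"gripper":60},{"translation":[10,-5,80],"roll":-1.3,"gripper":60},{"translation":[10,-5,110],"roll":-1.3,"gripper":60},{"translation":[10,-5,110],"roll":-1.3,"gripper":60}]'
python3 - <<'E'
from h import *
go(.4395,-.3758,.05,-47)
E
```

```text
time: 2.62
position: [0.4361, -0.3722, 0.1258]
tool_rot: [0.918, -0.396, -0.006, -0.003]
ft_force: [-1.5, 0.8, 0.4]
grip_width: 0.0633
grip_force: 0.0
shift [ 5.9  0.1 75.7] roll 0.4 yaw now -46.6 q6 1.48
```

```bash
python3 -m creep '[{"translation":[0,0,0],"roll":0,"gripper":60},{"translation":[3,0,30],"roll":0,"gripper":60},{"translation":[3,0,60],"roll":0,"gripper":60},{"translation":[3,0,80],"roll":0,"gripper":60},{"translation":[3,0,80],"roll":0,"gripper":60}]' 30
python3 -m creep '[{"translation":[0,0,0],"roll":0,"gripper":10},{"translation":[0,0,0],"roll":0,"gripper":10},{"translation":[0,0,0],"roll":0,"gripper":10},{"translation":[0,0,0],"roll":0,"gripper":10},{"translation":[0,0,0],"roll":0,"gripper":10}]' 30
python3 - <<'E'
from h import *
go(.4395,-.3758,.05,-47)
E
```

```text
time: 3.03
position: [0.4408, -0.3774, 0.0505]
tool_rot: [0.918, -0.396, -0.001, -0.001]
ft_force: [-0.5, 0.2, 0.5]
grip_width: 0.06
grip_force: 0.0
time: 3.45
position: [0.4419, -0.3783, 0.0531]
tool_rot: [0.918, -0.396, 0.001, 0.001]
ft_force: [0.2, 0.1, -0.4]
grip_width: 0.0344
grip_force: 0.0
shift [-3.4  0.   3.1] roll 0.3 yaw now -46.7 q6 1.49
```

```bash
python3 -m creep '[{"translation":[0,0,2],"roll":0,"gripper":10},{"translation":[0,0,2],"roll":0,"gripper":10},{"translation":[0,0,2],"roll":0,"gripper":10},{"translation":[0,0,2],"roll":0,"gripper":10},{"translation":[0,0,2],"roll":0,"gripper":10}]' 30
python3 -m creep '[{"translation":[-6,0,0],"roll":0,"gripper":10},{"translation":[-12,0,0],"roll":0,"gripper":10},{"translation":[-18,0,0],"roll":0,"gripper":10},{"translation":[-24,0,0],"roll":0,"gripper":10},{"translation":[-30,0,0],"roll":0,"gripper":10}]'
python3 -m creep '[{"translation":[-6,0,0],"roll":0,"gripper":10},{"translation":[-12,0,0],"roll":0,"gripper":10},{"translation":[-18,0,0],"roll":0,"gripper":10},{"translation":[-22,0,0],"roll":0,"gripper":10},{"translation":[-22,0,0],"roll":0,"gripper":10}]'
```

```text
time: 3.87
position: [0.441, -0.3778, 0.0496]
tool_rot: [0.918, -0.397, -0.0, 0.0]
ft_force: [-1.6, -1.1, 2.0]
grip_width: 0.017
grip_force: 30.0
time: 4.28
position: [0.4225, -0.3577, 0.0497]
tool_rot: [0.918, -0.397, 0.003, 0.001]
ft_force: [3.9, -3.9, -2.9]
grip_width: 0.0173
grip_force: 29.9
time: 4.7
position: [0.406, -0.3398, 0.0497]
tool_rot: [0.918, -0.397, 0.001, 0.0]
ft_force: [2.6, -1.9, -1.4]
grip_width: 0.0176
grip_force: 3.0
```

```bash
python3 -m creep '[{"translation":[0,0,0],"roll":0,"gripper":10},{"translation":[0,0,0],"roll":0,"gripper":10},{"translation":[0,0,0],"roll":0,"gripper":10},{"translation":[-2,0,0],"roll":0,"gripper":10},{"translation":[-4,0,0],"roll":0,"gripper":10}]' 30
python3 -m creep '[{"translation":[-2,0,0],"roll":0,"gripper":10},{"translation":[-4,0,0],"roll":0,"gripper":10},{"translation":[-4,0,0],"roll":0,"gripper":10}]'
python3 -m creep '[{"translation":[-2,0,0],"roll":0,"gripper":10},{"translation":[-4,0,0],"roll":0,"gripper":10},{"translation":[-4,0,0],"roll":0,"gripper":10}]'
```

```text
time: 5.12
position: [0.4042, -0.3379, 0.0497]
tool_rot: [0.918, -0.397, 0.002, 0.001]
ft_force: [7.1, -2.5, -6.4]
grip_width: 0.017
grip_force: 29.9
time: 5.37
position: [0.4041, -0.3379, 0.0497]
tool_rot: [0.918, -0.397, 0.006, 0.002]
ft_force: [11.5, -4.7, -9.4]
grip_width: 0.0171
grip_force: 29.9
time: 5.62
position: [0.4041, -0.3379, 0.0498]
tool_rot: [0.918, -0.398, 0.01, 0.004]
ft_force: [17.1, -8.7, -14.8]
grip_width: 0.0173
grip_force: 30.0
```

```bash
python3 -m creep '[{"translation":[7,0,0],"roll":0,"gripper":10},{"translation":[7,0,0],"roll":0,"gripper":60},{"translation":[7,0,0],"roll":0,"gripper":60},{"translation":[7,0,0],"roll":0,"gripper":60},{"translation":[7,0,0],"roll":0,"gripper":60}]'
python3 -m creep '[{"translation":[0,0,0],"roll":0,"gripper":60},{"translation":[0,0,-40],"roll":0,"gripper":60},{"translation":[0,0,-80],"roll":0,"gripper":60},{"translation":[0,0,-120],"roll":0,"gripper":60},{"translation":[0,0,-160],"roll":0,"gripper":87}]'
python3 -m creep '[{"translation":[0,0,-40],"roll":0,"gripper":87},{"translation":[0,0,-40],"roll":0,"gripper":87},{"translation":[0,0,-40],"roll":0,"gripper":87}]'
python3 - <<'E'
from h import *
T=pose(); print(T.round(4))
cv2.imwrite('pics/w2.png',viewer.camera('wrist'))
E
```

```text
time: 6.03
position: [0.4007, -0.3346, 0.0493]
tool_rot: [0.918, -0.396, -0.002, -0.001]
ft_force: [-0.3, -0.3, -0.2]
grip_width: 0.036
grip_force: 0.0
time: 6.45
position: [0.4012, -0.3351, 0.2106]
tool_rot: [0.918, -0.397, -0.001, -0.001]
ft_force: [0.8, -1.2, 0.0]
grip_width: 0.0611
grip_force: 0.0
time: 6.7
position: [0.4027, -0.3369, 0.2522]
tool_rot: [0.918, -0.397, 0.003, 0.001]
ft_force: [0.2, -0.1, -0.2]
grip_width: 0.0787
grip_force: 0.0
[[ 6.855e-01 -7.281e-01  3.500e-03  4.027e-01]
 [-7.280e-01 -6.855e-01 -4.700e-03 -3.369e-01]
 [ 5.800e-03  7.000e-04 -1.000e+00  2.522e-01]
 [ 0.000e+00  0.000e+00  0.000e+00  1.000e+00]]
```

View pics/w2.png

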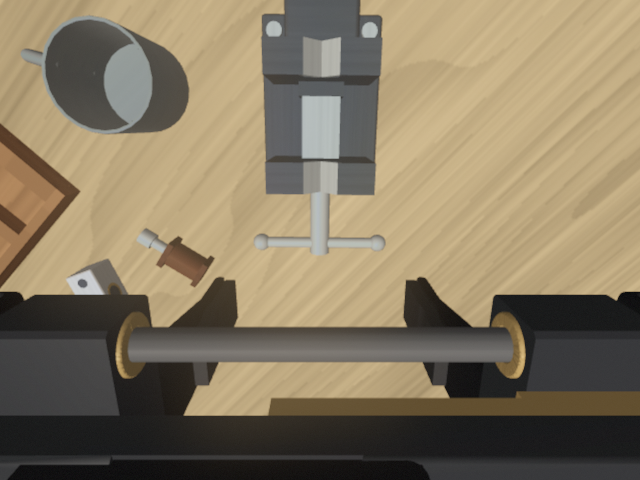

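```bash
python3 - <<'E'
from h import *
T=pose()
P=lambda u,v,z:p2w('wrist',(u,v),z,T)
ex=np.array([.682,-.731]);ey=np.array([.731,.682]);O=np.array([.4613,-.3992])
for n,uv,z in(('fix near L',(262,76),.085),('fix near R',(383,76),.085),('slide far L',(268,164),.085),('slide far R',(376,164),.085),('slide near',(320,195),.085),('groove fix',(322,40),.071),('groove fixn',(322,76),.071),('groove sl',(321,164),.071),('groove sln',(320,192),.071),('tb1',(261,242),.05),('tb2',(377,243),.05)):
    d=P(*uv,z)[:2]-O; print(n,'vise xy',(d@ex).round(4),(d@ey).round(4))
g=O-.003*ex; print('groove',g)
h=cv2.imread('pics/w2.png')
n=[P(148,239,.014),P(205,270,.014)]; print('nut',n)
E
```

```text
fix near L vise xy 0.0265 0.0449
fix near R vise xy 0.027 -0.0464
slide far L vise xy -0.039 0.0426
slide far R vise xy -0.0385 -0.0442
slide near vise xy -0.064 0.0006
groove fix vise xy 0.054 -0.0003
groove fixn vise xy 0.0283 -0.0005
groove sl vise xy -0.0402 -0.0001
groove sln vise xy -0.0639 0.0006
tb1 vise xy -0.1157 0.0565
tb2 vise xy -0.1161 -0.0538
groove [ 0.459254 -0.397007]
nut [array([ 0.50854644, -0.18509676,  0.014     ]), array([ 0.44341271, -0.19867427,  0.014     ])]
```

Jaw is fully open: the measured gap is about 65.5 mm. The nut driver is at pixels (148,239) to (210,270). Block C shows at (95,280).

```bash
python3 -m creep '[{"translation":[-95,-99,-30],"roll":-30,"gripper":87},{"translation":[-95,-99,-30],"roll":-30,"gripper":87},{"translation":[-95,-99,-30],"roll":-30,"gripper":87},{"translation":[-95,-99,-30],"roll":-30,"gripper":87},{"translation":[-95,-99,-30],"roll":-30,"gripper":87}]'
python3 -m creep '[{"translation":[0,0,0],"roll":-29,"gripper":87},{"translation":[0,0,0],"roll":-29,"gripper":87},{"translation":[0,0,0],"roll":-29,"gripper":87},{"translation":[0,0,0],"roll":-29,"gripper":87},{"translation":[0,0,0],"roll":-29,"gripper":87}]'
python3 -m creep '[{"translation":[0,0,0],"roll":0,"gripper":87},{"translation":[0,0,0],"roll":0,"gripper":87}]'
cat > look.py <<'E'
from h import *
n=sys.argv[1]; T=pose(); im=viewer.camera('wrist'); cv2.imwrite(f'pics/{n}.png',im); np.save(f'pics/{n}.npy',T); print(T.round(4).tolist())
for t in sys.argv[2:]:
    for d in viewer.recognise('wrist',t):
        x,y,w,h=d['bbox']
        if d['p']>.3: print(t,round(d['p'],2),[round(k) for k in d['bbox']],p2w('wrist',(x+w/2,y+h/2),.018,T).round(3), im[int(y+h/2),int(x+w/2)])
E
python3 look.py w3 nut_driver block0 rack
```

```text
time: 7.17
position: [0.4072, -0.1944, 0.2781]
tool_rot: [0.99, -0.142, -0.003, -0.002]
ft_force: [-0.7, -0.2, 0.0]
grip_width: 0.0867
grip_force: 0.0
time: 7.58
position: [0.4082, -0.1992, 0.2777]
tool_rot: [0.994, 0.107, -0.002, -0.001]
ft_force: [0.4, 0.8, -0.1]
grip_width: 0.0868
grip_force: 0.0
time: 7.75
position: [0.4087, -0.1993, 0.2785]
tool_rot: [0.994, 0.105, -0.001, -0.001]
ft_force: [0.2, -0.4, 0.3]
grip_width: 0.0868
grip_force: 0.0
[[0.9779, 0.2088, -0.0018, 0.4087], [0.2089, -0.9779, 0.0013, -0.1993], [-0.0015, -0.0017, -1.0, 0.2785], [0.0, 0.0, 0.0, 1.0]]
nut_driver 0.85 [313, 90, 30, 81] [ 0.482 -0.192  0.018] [ 66  90 123]
block0 0.92 [167, 159, 74, 61] [ 0.394 -0.075  0.018] [ 87 145 219]
block0 0.79 [120, 26, 51, 84] [ 0.502 -0.003  0.018] [ 96 159 220]
block0 0.68 [0, 44, 3, 38] [0.476 0.135 0.018] [ 86  97 104]
block0 0.6 [212, 44, 66, 78] [ 0.509 -0.102  0.018] [203 200 198]
block0 0.35 [391, 171, 156, 132] [ 0.403 -0.37   0.018] [144 152 154]
```

View pics/w3.png

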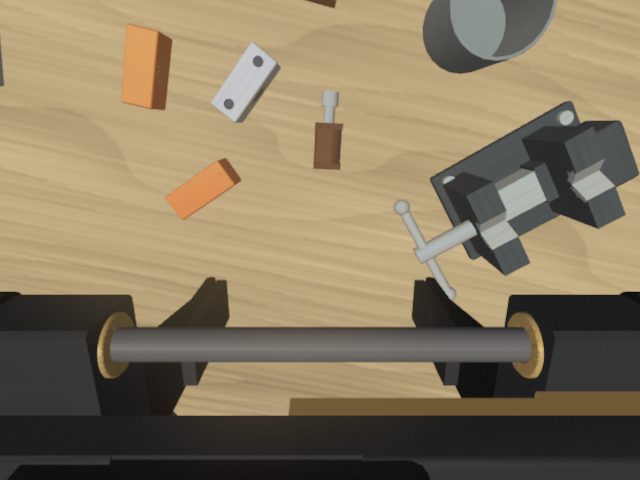

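The nut driver spans (331,91) to (327,169). Grey block C is centred at (244,82) with its long axis through the bolt holes at (258,61) and (229,103). Orange decoys at (146,66) and (203,190).

```bash
python3 - <<'E'
from h import *
T=np.load('pics/w3.npy'); P=lambda u,v,z:p2w('wrist',(u,v),z,T)
a,b=P(331,91,.014),P(327,169,.014); d=a-b; u=d/np.linalg.norm(d)
print('len',np.linalg.norm(d),'yaw',np.degrees(np.arctan2(d[1],d[0])),'mid',(a+b)/2,'grip',(a+b)/2-.015*u)
g=(a+b)/2-.015*u
go(*g[:2],.1,np.degrees(np.arctan2(d[1],d[0])))
a,b=P(258,61,.036),P(229,103,.036); d=a-b
print('blkC',(a+b)/2,'yaw',np.degrees(np.arctan2(d[1],d[0])))
q=[P(*p,.036) for p in((253,42),(279,67),(239,122),(212,99))]; print((sum(q)/4),[np.linalg.norm(q[i]-q[i-1]).round(3) for i in range(4)])
E
```

```text
len 0.0779770586787394 yaw 9.423732357595107 mid [ 0.4808938  -0.19273939  0.014     ] grip [ 0.46609623 -0.19519541  0.014     ]
shift [ 56.7   8.2 179.3] roll 2.8 yaw now 12.2 q6 0.66
blkC [ 0.50770657 -0.10316834  0.036     ] yaw -26.612321946495
[ 0.50740088 -0.10530022  0.036     ] [np.float64(0.065), np.float64(0.032), np.float64(0.064), np.float64(0.032)]
```

```bash
python3 -m creep '[{"translation":[57,8,0],"roll":2.8,"gripper":50},{"translation":[57,8,40],"roll":2.8,"gripper":50},{"translation":[57,8,80],"roll":2.8,"gripper":50},{"translation":[57,8,120],"roll":2.8,"gripper":50},{"translation":[57,8,160],"roll":2.8,"gripper":50}]' 25
python3 -m creep '[{"translation":[0,0,20],"roll":0,"gripper":50},{"translation":[0,0,20],"roll":0,"gripper":50},{"translation":[0,0,20],"roll":0,"gripper":50}]'
python3 - <<'E'
from h import *
go(.4661,-.1952,.027,9.4)
E
```

```text
time: 8.37
position: [0.4672, -0.1948, 0.1183]
tool_rot: [0.997, 0.083, 0.001, 0.001]
ft_force: [-0.3, -0.7, -0.3]
grip_width: 0.0615
grip_force: 0.0
time: 8.62
position: [0.4662, -0.1945, 0.0988]
tool_rot: [0.997, 0.082, -0.001, -0.001]
ft_force: [0.4, -0.8, 0.0]
grip_width: 0.0512
grip_force: 0.0
shift [-0.1  0.8 71.8] roll 0.0 yaw now 9.4 q6 0.79
```

```bash
python3 -m creep '[{"translation":[0,1,30],"roll":0,"gripper":50},{"translation":[0,1,55],"roll":0,"gripper":50},{"translation":[0,1,72],"roll":0,"gripper":50},{"translation":[0,1,72],"roll":0,"gripper":30},{"translation":[0,1,72],"roll":0,"gripper":10}]' 25
python3 -m creep '[{"translation":[0,0,0],"roll":0,"gripper":10},{"translation":[0,0,0],"roll":0,"gripper":10},{"translation":[0,0,0],"roll":0,"gripper":10},{"translation":[0,0,0],"roll":0,"gripper":10},{"translation":[0,0,0],"roll":0,"gripper":10}]'
python3 -m creep '[{"translation":[0,0,0],"roll":0,"gripper":10},{"translation":[0,0,-40],"roll":0,"gripper":10},{"translation":[0,0,-80],"roll":0,"gripper":10},{"translation":[0,0,-120],"roll":0,"gripper":10},{"translation":[0,0,-120],"roll":0,"gripper":10}]'
python3 look.py w4 rack
```

```text
time: 9.03
position: [0.4677, -0.1964, 0.0288]
tool_rot: [0.997, 0.082, 0.001, 0.001]
ft_force: [0.1, 0.2, 0.4]
grip_width: 0.0433
grip_force: 0.0
time: 9.45
position: [0.4677, -0.1963, 0.0293]
tool_rot: [0.997, 0.083, 0.001, 0.001]
ft_force: [-0.5, 0.4, 7.7]
grip_width: 0.0275
grip_force: 25.0
time: 9.87
position: [0.4706, -0.1982, 0.1544]
tool_rot: [0.997, 0.083, 0.006, 0.005]
ft_force: [0.3, -0.9, -1.0]
grip_width: 0.027
grip_force: 25.0
[[0.9862, 0.1649, 0.0121, 0.4706], [0.165, -0.9863, -0.0085, -0.1982], [0.0105, 0.0104, -0.9999, 0.1544], [0.0, 0.0, 0.0, 1.0]]
rack 0.9 [59, 2, 264, 53] [ 0.596 -0.091  0.018] [ 52  75 102]
```

View pics/w4.png

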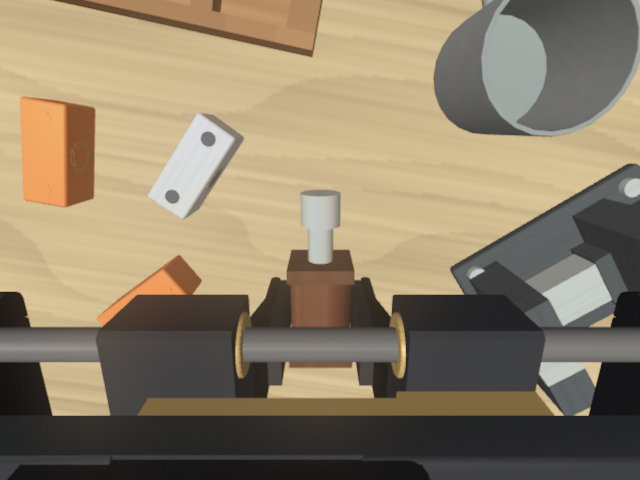

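The nut driver is held, with its socket at (320,208) pointing along tool +x. Block C at (196,165) hasn't moved, and the rack corner shows at (315,52).

```bash
python3 -m creep '[{"translation":[103,-133,-145],"roll":11.5,"gripper":10},{"translation":[103,-133,-145],"roll":11.5,"gripper":10},{"translation":[103,-133,-145],"roll":11.5,"gripper":10},{"translation":[103,-133,-145],"roll":11.5,"gripper":10},{"translation":[103,-133,-145],"roll":11.5,"gripper":10}]'
python3 -m creep '[{"translation":[0,0,0],"roll":0,"gripper":10},{"translation":[0,0,0],"roll":0,"gripper":10},{"translation":[0,0,0],"roll":0,"gripper":10}]'
python3 look.py w5 rack block0
python3 - <<'E'
from h import *
T=np.load('pics/w4.npy'); p=p2w('wrist',(320,193),.142,T); print('socket tip in tool',T[:3,:3].T@(p-T[:3,3]))
E
```

```text
time: 10.38
position: [0.5402, -0.0558, 0.2822]
tool_rot: [1.0, -0.018, -0.002, -0.001]
ft_force: [0.9, -0.5, -1.3]
grip_width: 0.0274
grip_force: 25.0
time: 10.63
position: [0.5395, -0.0572, 0.2809]
tool_rot: [1.0, -0.017, -0.002, -0.0]
ft_force: [-1.0, 0.0, -1.6]
grip_width: 0.0275
grip_force: 25.0
[[0.9994, -0.0345, -0.0044, 0.5395], [-0.0345, -0.9994, 0.0007, -0.0572], [-0.0045, -0.0005, -1.0, 0.2809], [0.0, 0.0, 0.0, 1.0]]
rack 0.57 [22, 30, 421, 116] [0.656 0.027 0.018] [ 96 136 176]
block0 0.88 [99, 215, 53, 68] [0.489 0.165 0.018] [217 222 221]
block0 0.82 [30, 246, 51, 68] [0.455 0.253 0.018] [215 223 221]
block0 0.71 [254, 201, 38, 72] [ 0.498 -0.002  0.018] [101 163 242]
block0 0.7 [337, 195, 52, 64] [ 0.507 -0.104  0.018] [211 220 218]
socket tip in tool [ 0.0519057  -0.0003628   0.01294352]
```

View pics/w5.png

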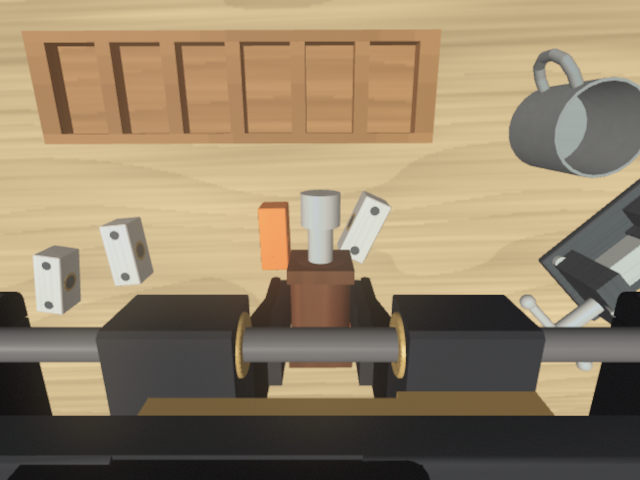

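```bash
python3 - <<'E'
from h import *
T=np.load('pics/w5.npy'); P=lambda u,v,z:p2w('wrist',(u,v),z,T)
for n,uv in dict(TL=(24,31),TR=(441,31),BL=(44,136),BR=(434,136)).items(): print(n,P(*uv,.026).round(4))
c=[P(*p,.026) for p in((24,31),(441,31),(44,136),(434,136))]
m=sum(c)/4; d=c[0]+c[2]-c[1]-c[3]; print('ctr',m,'yaw',np.degrees(np.arctan2(-d[0],d[1])),'len',np.linalg.norm(d)/2)
for n,a,b in(('A',(114,236),(125,277)),('B',(42,262),(48,306)),('C',(375,211),(355,254))):
    a,b=P(*a,.036),P(*b,.036);e=a-b; print(n,((a+b)/2).round(4),'yaw',np.degrees(np.arctan2(e[1],e[0])),np.linalg.norm(e))
cs=[P(u,90,.026) for u in(47,100,109,167,175,230,239,291,300,355,363,415)]
for q in cs: print(q.round(4))
E
```

```text
TL [0.7112 0.2167 0.026 ]
TR [ 0.6978 -0.1763  0.026 ]
BL [0.6156 0.2213 0.026 ]
BR [ 0.6022 -0.1748  0.026 ]
ctr [0.65670349 0.0217391  0.026     ] yaw -1.946912728558683 len 0.3947508165667362
A [0.4868 0.1633 0.036 ] yaw 3.6923517464957563 0.04760432649393585
B [0.4572 0.2524 0.036 ] yaw -6.840317155732783 0.053399203371245006
C [ 0.5049 -0.1034  0.036 ] yaw -24.3469104893157 0.05169336396128444
[0.6589 0.2076 0.026 ]
[0.6571 0.1556 0.026 ]
[0.6568 0.1467 0.026 ]
[0.6549 0.0898 0.026 ]
[0.6546 0.0819 0.026 ]
[0.6528 0.0279 0.026 ]
[0.6525 0.0191 0.026 ]
[ 0.6507 -0.032   0.026 ]
[ 0.6504 -0.0409  0.026 ]
[ 0.6486 -0.0949  0.026 ]
[ 0.6483 -0.1027  0.026 ]
[ 0.6466 -0.1538  0.026 ]
```

```bash
python3 - <<'E'
import cv2
im=cv2.imread('pics/w5.png')[20:155,15:450]; a=cv2.resize(im[:,:218],None,fx=3.6,fy=2,interpolation=cv2.INTER_CUBIC);b=cv2.resize(im[:,217:],None,fx=3.6,fy=2,interpolation=cv2.INTER_CUBIC)
w=min(a.shape[1],b.shape[1]); cv2.imwrite('pics/rk.png',cv2.vconcat([a[:,:w],b[:,:w]]))
E
```

```text
(no output)
```

View pics/rk.png

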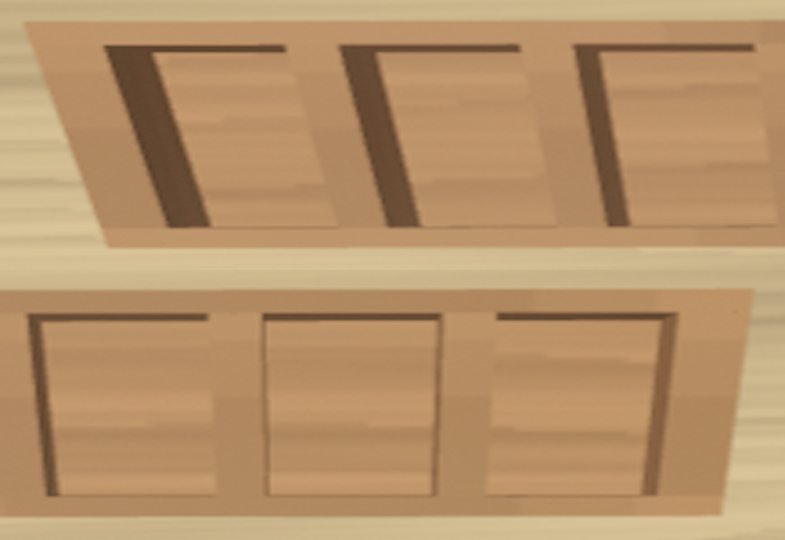

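```bash
python3 - <<'E'
from h import *
T=np.load('pics/w5.npy'); P=lambda u,v:p2w('wrist',(u,v),.026,T)
for S in ([(21.7,31),(441.2,30.3),(44.7,143.5),(432.3,143)],[(44.4,43),(420.3,42.3),(62.2,133.5),(414.5,133)]):
    c=[P(*p) for p in S]; m=sum(c)/4; d=c[0]+c[2]-c[1]-c[3]; w=c[0]+c[1]-c[2]-c[3]
    yaw=np.arctan2(-d[0],d[1]); print(m.round(4),np.degrees(yaw),np.linalg.norm(d)/2,np.linalg.norm(w)/2)
m=m[:2]
for k in range(6): print((m+(-.155+.062*k)*np.array([-np.sin(yaw),np.cos(yaw)])).round(4))
E
```

```text
[0.6533 0.0229 0.026 ] -1.8680508672613834 0.39576401282970003 0.10315552412774519
[0.6531 0.0225 0.026 ] -1.8593672558780134 0.3573235814347651 0.08307357660285519
[ 0.6481 -0.1324]
[ 0.6501 -0.0704]
[ 0.6521 -0.0084]
[0.6541 0.0535]
[0.6561 0.1155]
[0.6581 0.1775]
```

```bash
python3 - <<'E'
from h import *
go(.636,-.070,.12,-1.9)
E
```

```text
shift [ 97.7   8.3 160.2] roll -0.2 yaw now -2.1 q6 1.29
```

```bash
python3 -m creep '[{"translation":[40,8,40],"roll":0,"gripper":10},{"translation":[70,8,80],"roll":0,"gripper":10},{"translation":[98,8,110],"roll":0,"gripper":10},{"translation":[98,8,140],"roll":0,"gripper":10},{"translation":[98,8,160],"roll":0,"gripper":10}]'
python3 -m creep '[{"translation":[0,0,0],"roll":0,"gripper":10},{"translation":[0,0,0],"roll":0,"gripper":10},{"translation":[0,0,0],"roll":0,"gripper":10}]'
python3 - <<'E'
from h import *
go(.636,-.070,.049,-1.9)
E
```

```text
time: 11.2
position: [0.6395, -0.0705, 0.1183]
tool_rot: [1.0, -0.019, -0.001, -0.0]
ft_force: [-0.2, 0.5, -1.5]
grip_width: 0.027
grip_force: 25.0
time: 11.45
position: [0.6387, -0.0698, 0.1236]
tool_rot: [1.0, -0.018, 0.0, 0.0]
ft_force: [-0.3, 0.7, -0.7]
grip_width: 0.0277
grip_force: 25.0
shift [-2.8  0.3 74.6] roll -0.2 yaw now -2.1 q6 1.32
```

```bash
python3 -m creep '[{"translation":[-3,0,30],"roll":0,"gripper":10},{"translation":[-3,0,55],"roll":0,"gripper":10},{"translation":[-3,0,72],"roll":0,"gripper":10},{"translation":[-3,0,74],"roll":0,"gripper":10},{"translation":[-3,0,74],"roll":0,"gripper":10}]'
python3 -m creep '[{"translation":[0,0,0],"roll":0,"gripper":45},{"translation":[0,0,0],"roll":0,"gripper":45},{"translation":[0,0,0],"roll":0,"gripper":45},{"translation":[0,0,0],"roll":0,"gripper":45},{"translation":[0,0,0],"roll":0,"gripper":45}]'
python3 -m creep '[{"translation":[-40,0,-40],"roll":0,"gripper":50},{"translation":[-60,0,-80],"roll":0,"gripper":50},{"translation":[-80,0,-120],"roll":0,"gripper":50},{"translation":[-100,0,-160],"roll":0,"gripper":60},{"translation":[-120,0,-200],"roll":0,"gripper":60}]'
python3 -m creep '[{"translation":[-10,0,-10],"roll":0,"gripper":60},{"translation":[-10,0,-10],"roll":0,"gripper":60},{"translation":[-10,0,-10],"roll":0,"gripper":60}]'
python3 look.py w6 nut_driver block0
```

```text
time: 11.87
position: [0.6361, -0.0693, 0.0503]
tool_rot: [1.0, -0.018, 0.001, 0.0]
ft_force: [-0.8, -0.3, -0.4]
grip_width: 0.0272
grip_force: 25.0
time: 12.28
position: [0.6363, -0.069, 0.0498]
tool_rot: [1.0, -0.018, 0.001, 0.0]
ft_force: [0.1, -0.2, 0.8]
grip_width: 0.0439
grip_force: 0.0
time: 12.7
position: [0.5263, -0.0649, 0.2265]
tool_rot: [1.0, -0.018, -0.0, -0.0]
ft_force: [0.3, -0.1, 0.7]
grip_width: 0.0564
grip_force: 0.0
time: 12.95
position: [0.5179, -0.0647, 0.236]
tool_rot: [1.0, -0.018, 0.001, 0.0]
ft_force: [-0.3, -0.1, -0.4]
grip_width: 0.0597
grip_force: 0.0
[[0.9994, -0.0356, 0.0024, 0.5179], [-0.0356, -0.9994, -0.0007, -0.0647], [0.0024, 0.0006, -1.0, 0.236], [0.0, 0.0, 0.0, 1.0]]
nut_driver 0.72 [306, 6, 30, 101] [ 0.654 -0.07   0.018] [ 63  85 124]
block0 0.87 [305, 288, 62, 38] [ 0.412 -0.078  0.018] [ 60  99 164]
block0 0.82 [330, 184, 58, 75] [ 0.504 -0.103  0.018] [196 205 203]
block0 0.79 [60, 209, 62, 77] [0.487 0.166 0.018] [203 207 205]
block0 0.65 [0, 244, 44, 72] [0.454 0.245 0.018] [78 89 95]
block0 0.56 [237, 191, 42, 78] [ 0.5   -0.003  0.018] [ 89 149 226]
```

View pics/w6.png

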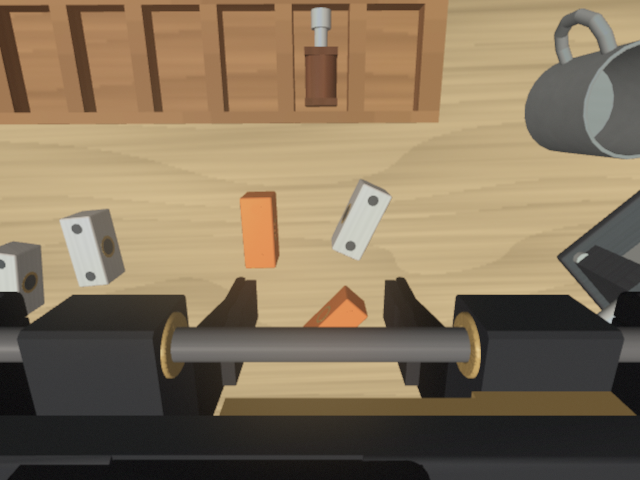

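The nut driver is lying in its pocket at (320,58). Block C is still at (362,222), with holes at (373,201) and (351,246).

```bash
python3 - <<'E'
from h import *
T=np.load('pics/w6.npy'); P=lambda u,v,z:p2w('wrist',(u,v),z,T)
a,b=P(373,201,.036),P(351,246,.036); d=a-b; yaw=np.degrees(np.arctan2(d[1],d[0])); m=(a+b)/2; print(m,yaw)
go(*m[:2],.036,yaw)
E
```

```text
[ 0.5067184  -0.10334513  0.036     ] -25.869854537752964
shift [ -9.1  39.2 197.6] roll 23.8 yaw now -2.0 q6 1.27
```

```bash
python3 -m creep '[{"translation":[-9,39,0],"roll":24,"gripper":55},{"translation":[-9,39,30],"roll":24,"gripper":55},{"translation":[-9,39,60],"roll":24,"gripper":55},{"translation":[-9,39,100],"roll":24,"gripper":55},{"translation":[-9,39,120],"roll":24,"gripper":55}]'
python3 -m creep '[{"translation":[0,0,0],"roll":0,"gripper":55},{"translation":[0,0,0],"roll":0,"gripper":55}]'
python3 - <<'E'
from h import *
go(.5067,-.1033,.036,-25.9)
E
```

```text
time: 13.52
position: [0.5053, -0.1028, 0.1102]
tool_rot: [0.974, -0.226, -0.004, -0.001]
ft_force: [0.3, 0.7, -0.7]
grip_width: 0.0551
grip_force: 0.0
time: 13.68
position: [0.5065, -0.103, 0.1129]
tool_rot: [0.974, -0.225, -0.003, -0.001]
ft_force: [1.1, 0.0, 0.2]
grip_width: 0.055
grip_force: 0.0
shift [ 0.7  0.2 76.9] roll -0.1 yaw now -26.0 q6 1.61
```

```bash
python3 -m creep '[{"translation":[0,0,30],"roll":0,"gripper":55},{"translation":[0,0,60],"roll":0,"gripper":55},{"translation":[0,0,77],"roll":0,"gripper":55},{"translation":[0,0,77],"roll":0,"gripper":55},{"translation":[0,0,77],"roll":0,"gripper":20}]' 30
python3 -m creep '[{"translation":[0,0,0],"roll":0,"gripper":20},{"translation":[0,0,0],"roll":0,"gripper":20},{"translation":[0,0,0],"roll":0,"gripper":20},{"translation":[0,0,0],"roll":0,"gripper":20},{"translation":[0,0,0],"roll":0,"gripper":20}]'
python3 -m creep '[{"translation":[0,0,0],"roll":0,"gripper":20},{"translation":[0,0,-30],"roll":0,"gripper":20},{"translation":[0,0,-60],"roll":0,"gripper":20},{"translation":[0,0,-85],"roll":0,"gripper":20},{"translation":[0,0,-85],"roll":0,"gripper":20}]'
python3 - <<'E'
from h import *
go(.6481,-.1324,.12,-1.9)
E
```

```text
time: 14.1
position: [0.5082, -0.1036, 0.0386]
tool_rot: [0.974, -0.225, 0.0, 0.0]
ft_force: [-0.4, 0.3, -0.3]
grip_width: 0.0528
grip_force: 0.0
time: 14.52
position: [0.5081, -0.1037, 0.0394]
tool_rot: [0.974, -0.225, 0.001, 0.0]
ft_force: [0.1, 0.6, 5.6]
grip_width: 0.0298
grip_force: 30.0
time: 14.93
position: [0.51, -0.1044, 0.1273]
tool_rot: [0.974, -0.225, 0.004, 0.001]
ft_force: [0.0, -0.5, -2.5]
grip_width: 0.0296
grip_force: 30.0
shift [136.3 -35.4   8.6] roll -24.1 yaw now -26.0 q6 1.61
```

```bash
python3 -m creep '[{"translation":[136,-35,8],"roll":-24,"gripper":20},{"translation":[136,-35,8],"roll":-24,"gripper":20},{"translation":[136,-35,8],"roll":-24,"gripper":20},{"translation":[136,-35,8],"roll":-24,"gripper":20},{"translation":[136,-35,8],"roll":-24,"gripper":20}]'
python3 -m creep '[{"translation":[0,0,0],"roll":0,"gripper":20},{"translation":[0,0,0],"roll":0,"gripper":20},{"translation":[0,0,0],"roll":0,"gripper":20}]'
python3 - <<'E'
from h import *
go(.6481,-.1324,.049,-1.9)
E
```

```text
time: 15.35
position: [0.6491, -0.1329, 0.1139]
tool_rot: [1.0, -0.017, 0.002, 0.001]
ft_force: [0.2, -0.6, -1.6]
grip_width: 0.0293
grip_force: 30.0
time: 15.6
position: [0.6426, -0.1308, 0.1141]
tool_rot: [1.0, -0.018, -0.002, -0.001]
ft_force: [0.5, 0.7, -2.3]
grip_width: 0.0296
grip_force: 30.0
shift [ 5.8  1.5 65.1] roll -0.2 yaw now -2.1 q6 1.24
```

```bash
python3 -m creep '[{"translation":[3,1,30],"roll":0,"gripper":20},{"translation":[3,1,50],"roll":0,"gripper":20},{"translation":[3,1,65],"roll":0,"gripper":20},{"translation":[3,1,65],"roll":0,"gripper":20},{"translation":[3,1,65],"roll":0,"gripper":20}]'
python3 -m creep '[{"translation":[0,0,0],"roll":0,"gripper":45},{"translation":[0,0,0],"roll":0,"gripper":45},{"translation":[0,0,0],"roll":0,"gripper":45},{"translation":[0,0,0],"roll":0,"gripper":45},{"translation":[0,0,0],"roll":0,"gripper":45}]'
python3 -m creep '[{"translation":[0,0,-40],"roll":0,"gripper":45},{"translation":[0,0,-80],"roll":0,"gripper":45},{"translation":[0,0,-120],"roll":0,"gripper":60},{"translation":[0,0,-160],"roll":0,"gripper":60},{"translation":[0,0,-190],"roll":0,"gripper":60}]'
python3 - <<'E'
from h import *
go(.43,.2,.24,-1.9)
E
```

```text
time: 16.02
position: [0.6462, -0.1322, 0.0495]
tool_rot: [1.0, -0.018, -0.001, -0.001]
ft_force: [0.8, -1.0, -1.6]
grip_width: 0.0296
grip_force: 30.0
time: 16.43
position: [0.6484, -0.1329, 0.0512]
tool_rot: [1.0, -0.018, 0.001, 0.0]
ft_force: [-0.1, 0.2, 0.5]
grip_width: 0.0443
grip_force: 0.0
time: 16.85
position: [0.6488, -0.133, 0.2444]
tool_rot: [1.0, -0.018, 0.002, 0.001]
ft_force: [0.8, -0.2, -0.6]
grip_width: 0.0563
grip_force: 0.0
shift [-230.4 -325.1    2.9] roll -0.1 yaw now -2.0 q6 1.24
```

Now move over to view blocks A and B.

```bash
python3 -m creep '[{"translation":[-115,-162,0],"roll":0,"gripper":60},{"translation":[-115,-162,0],"roll":0,"gripper":60},{"translation":[-115,-162,0],"roll":0,"gripper":60},{"translation":[-115,-162,0],"roll":0,"gripper":60},{"translation":[-115,-162,0],"roll":0,"gripper":60}]'
python3 -m creep '[{"translation":[-115,-162,0],"roll":0,"gripper":60},{"translation":[-115,-162,0],"roll":0,"gripper":60},{"translation":[-115,-162,0],"roll":0,"gripper":60},{"translation":[-115,-162,0],"roll":0,"gripper":60},{"translation":[-115,-162,0],"roll":0,"gripper":60}]'
python3 -m creep '[{"translation":[0,0,0],"roll":0,"gripper":60},{"translation":[0,0,0],"roll":0,"gripper":60}]'
python3 look.py w7 block0 rod rack
```

```text
time: 17.27
position: [0.536, 0.0356, 0.2406]
tool_rot: [1.0, -0.017, -0.0, -0.0]
ft_force: [0.2, 0.0, 0.7]
grip_width: 0.0601
grip_force: 0.0
time: 17.68
position: [0.427, 0.2012, 0.2406]
tool_rot: [1.0, -0.017, -0.0, -0.0]
ft_force: [-0.1, -0.5, -0.7]
grip_width: 0.06
grip_force: 0.0
time: 17.85
position: [0.4284, 0.2005, 0.2406]
tool_rot: [1.0, -0.016, 0.0, 0.0]
ft_force: [0.1, 0.1, -0.5]
grip_width: 0.0602
grip_force: 0.0
[[0.9995, -0.0314, 0.0009, 0.4284], [-0.0314, -0.9995, -0.0001, 0.2005], [0.0009, 0.0001, -1.0, 0.2406], [0.0, 0.0, 0.0, 1.0]]
block0 0.9 [550, 196, 90, 71] [ 0.396 -0.075  0.018] [ 74 130 214]
block0 0.72 [339, 103, 39, 82] [0.489 0.162 0.018] [192 199 197]
block0 0.64 [246, 145, 43, 78] [0.454 0.251 0.018] [195 199 197]
block0 0.61 [511, 81, 62, 86] [ 0.501 -0.008  0.018] [ 77 136 220]
rod 0.69 [24, 255, 120, 52] [0.359 0.449 0.018] [181 183 178]
rod 0.58 [56, 1, 81, 178] [0.543 0.399 0.018] [135 143 146]
rack 0.9 [285, 0, 355, 9] [0.602 0.074 0.018] [35 53 77]
```

View pics/w7.png

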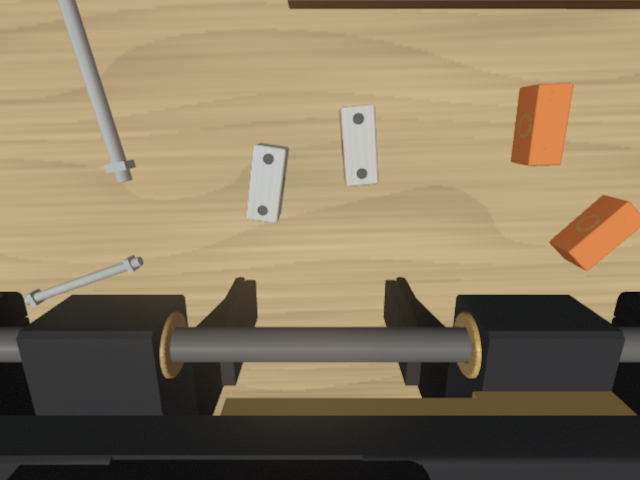

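Block A is at (360,145) and block B at (266,184), both grey. The larger rod runs up from (124,178). The smaller rod is at (85,280), with orange decoys to the right.

```bash
python3 - <<'E'
from h import *
T=np.load('pics/w7.npy'); P=lambda u,v,z:p2w('wrist',(u,v),z,T)
for n,a,b in(('A',(358,118),(362,173)),('B',(268,159),(262,211))):
    a,b=P(*a,.036),P(*b,.036);e=a-b;m=(a+b)/2;yaw=np.degrees(np.arctan2(e[1],e[0])); print(n,m.round(4),yaw,np.linalg.norm(e)); go(*m[:2],.036,yaw)
a,b=P(68,0,.01),P(124,178,.01);e=a-b;print('rod yaw',np.degrees(np.arctan2(e[1],e[0])),b)
E
```

```text
A [0.4879 0.1631 0.036 ] 4.217560845982785 0.048196344845420167
shift [ 58.4  33.2 204.4] roll -6.3 yaw now -2.1 q6 1.8
B [0.4552 0.2507 0.036 ] -10.669659964366161 0.0486458540515446
shift [ 22.4 -53.2 204.4] roll 8.5 yaw now -2.1 q6 1.8
rod yaw 7.747544694556266 [0.46296685 0.39289585 0.01      ]
```

```bash
python3 -m creep '[{"translation":[58,33,0],"roll":-6.3,"gripper":55},{"translation":[58,33,30],"roll":-6.3,"gripper":55},{"translation":[58,33,60],"roll":-6.3,"gripper":55},{"translation":[58,33,100],"roll":-6.3,"gripper":55},{"translation":[58,33,120],"roll":-6.3,"gripper":55}]'
python3 -m creep '[{"translation":[0,0,0],"roll":0,"gripper":55},{"translation":[0,0,0],"roll":0,"gripper":55},{"translation":[0,0,0],"roll":0,"gripper":55}]'
python3 - <<'E'
from h import *
go(.4879,.1631,.036,4.2)
E
```

```text
time: 18.47
position: [0.4859, 0.162, 0.1168]
tool_rot: [0.999, 0.035, -0.002, 0.0]
ft_force: [-0.8, -0.3, -0.4]
grip_width: 0.0551
grip_force: 0.0
time: 18.72
position: [0.4878, 0.1636, 0.1211]
tool_rot: [0.999, 0.037, 0.001, -0.0]
ft_force: [0.2, 0.0, -0.5]
grip_width: 0.0552
grip_force: 0.0
shift [-0.1  0.5 85.1] roll -0.0 yaw now 4.2 q6 1.6
```

```bash
python3 -m creep '[{"translation":[0,0,35],"roll":0,"gripper":55},{"translation":[0,0,65],"roll":0,"gripper":55},{"translation":[0,0,84],"roll":0,"gripper":55},{"translation":[0,0,84],"roll":0,"gripper":55},{"translation":[0,0,84],"roll":0,"gripper":20}]' 30
python3 -m creep '[{"translation":[0,0,0],"roll":0,"gripper":20},{"translation":[0,0,0],"roll":0,"gripper":20},{"translation":[0,0,0],"roll":0,"gripper":20},{"translation":[0,0,0],"roll":0,"gripper":20},{"translation":[0,0,0],"roll":0,"gripper":20}]'
python3 -m creep '[{"translation":[0,0,0],"roll":0,"gripper":20},{"translation":[0,0,-30],"roll":0,"gripper":20},{"translation":[0,0,-60],"roll":0,"gripper":20},{"translation":[0,0,-85],"roll":0,"gripper":20},{"translation":[0,0,-85],"roll":0,"gripper":20}]'
python3 - <<'E'
from h import *
go(.6541,.0535,.12,-1.9)
E
```

```text
time: 19.13
position: [0.4873, 0.1642, 0.0371]
tool_rot: [0.999, 0.037, 0.001, -0.0]
ft_force: [-0.3, 0.4, 0.0]
grip_width: 0.0525
grip_force: 0.0
time: 19.55
position: [0.4872, 0.1643, 0.0375]
tool_rot: [0.999, 0.037, 0.001, -0.0]
ft_force: [-0.9, -0.3, 7.0]
grip_width: 0.0296
grip_force: 30.0
time: 19.97
position: [0.4891, 0.1647, 0.1255]
tool_rot: [0.999, 0.037, 0.005, -0.0]
ft_force: [0.5, -0.7, -1.5]
grip_width: 0.03
grip_force: 30.0
shift [156.2 123.2   6.9] roll 6.2 yaw now 4.3 q6 1.6
```

```bash
python3 -m creep '[{"translation":[156,123,7],"roll":6.2,"gripper":20},{"translation":[156,123,7],"roll":6.2,"gripper":20},{"translation":[156,123,7],"roll":6.2,"gripper":20},{"translation":[156,123,7],"roll":6.2,"gripper":20},{"translation":[156,123,7],"roll":6.2,"gripper":20}]'
python3 -m creep '[{"translation":[0,0,0],"roll":0,"gripper":20},{"translation":[0,0,0],"roll":0,"gripper":20},{"translation":[0,0,0],"roll":0,"gripper":20},{"translation":[0,0,0],"roll":0,"gripper":20}]'
python3 - <<'E'
from h import *
go(.6541,.0535,.048,-1.9)
E
```

```text
time: 20.38
position: [0.6533, 0.051, 0.1134]
tool_rot: [1.0, -0.017, 0.001, 0.0]
ft_force: [-0.4, 1.0, -2.2]
grip_width: 0.0297
grip_force: 30.0
time: 20.72
position: [0.6489, 0.0541, 0.1132]
tool_rot: [1.0, -0.016, -0.002, -0.0]
ft_force: [-0.9, 0.5, -1.1]
grip_width: 0.03
grip_force: 30.0
shift [ 5.4  0.4 65.2] roll 0.0 yaw now -1.9 q6 1.52
```

```bash
python3 -m creep '[{"translation":[4,0,30],"roll":0,"gripper":20},{"translation":[4,0,50],"roll":0,"gripper":20},{"translation":[4,0,65],"roll":0,"gripper":20},{"translation":[4,0,65],"roll":0,"gripper":20},{"translation":[4,0,65],"roll":0,"gripper":20}]'
python3 -m creep '[{"translation":[0,0,0],"roll":0,"gripper":45},{"translation":[0,0,0],"roll":0,"gripper":45},{"translation":[0,0,0],"roll":0,"gripper":45},{"translation":[0,0,0],"roll":0,"gripper":45},{"translation":[0,0,0],"roll":0,"gripper":45}]'
python3 -m creep '[{"translation":[0,0,-40],"roll":0,"gripper":45},{"translation":[0,0,-80],"roll":0,"gripper":45},{"translation":[0,0,-120],"roll":0,"gripper":60},{"translation":[0,0,-160],"roll":0,"gripper":60},{"translation":[0,0,-190],"roll":0,"gripper":60}]'
python3 - <<'E'
from h import *
go(.42,.25,.24,-10.7)
E
```

```text
time: 21.13
position: [0.6532, 0.0541, 0.0484]
tool_rot: [1.0, -0.016, -0.002, -0.0]
ft_force: [0.7, 0.1, -0.5]
grip_width: 0.0299
grip_force: 30.0
time: 21.55
position: [0.6555, 0.053, 0.0501]
tool_rot: [1.0, -0.017, 0.001, 0.0]
ft_force: [-0.4, -0.2, 0.3]
grip_width: 0.044
grip_force: 0.0
time: 21.97
position: [0.656, 0.0529, 0.2433]
tool_rot: [1.0, -0.017, 0.002, 0.0]
ft_force: [1.1, -1.1, 0.7]
grip_width: 0.0562
grip_force: 0.0
shift [-242.5 -189.     2.2] roll 8.8 yaw now -1.9 q6 1.52
```

```bash
python3 -m creep '[{"translation":[-121,-94,0],"roll":0,"gripper":60},{"translation":[-121,-94,0],"roll":0,"gripper":60},{"translation":[-121,-94,0],"roll":0,"gripper":60},{"translation":[-121,-94,0],"roll":0,"gripper":60},{"translation":[-121,-94,0],"roll":0,"gripper":60}]'
python3 -m creep '[{"translation":[-121,-94,0],"roll":8.8,"gripper":60},{"translation":[-121,-94,0],"roll":8.8,"gripper":60},{"translation":[-121,-94,0],"roll":8.8,"gripper":60},{"translation":[-121,-94,0],"roll":8.8,"gripper":60},{"translation":[-121,-94,0],"roll":8.8,"gripper":60}]'
python3 -m creep '[{"translation":[0,0,0],"roll":0,"gripper":60},{"translation":[0,0,0],"roll":0,"gripper":60}]'
python3 look.py w8 block0 rod
python3 - <<'E'
from h import *
T=np.load('pics/w8.npy'); im=cv2.imread('pics/w8.png')
for p in w2p('wrist',(.4552,.2507,.036),T),: print('expect B at',p)
go(.4552,.2507,.036,-10.7)
E
```

```text
time: 22.38
position: [0.5311, 0.1542, 0.2393]
tool_rot: [1.0, -0.015, -0.003, -0.001]
ft_force: [-0.5, 0.1, -0.3]
grip_width: 0.0601
grip_force: 0.0
time: 22.8
position: [0.4146, 0.251, 0.2392]
tool_rot: [0.996, -0.091, -0.002, -0.0]
ft_force: [-0.0, -0.4, -0.3]
grip_width: 0.0598
grip_force: 0.0
time: 22.97
position: [0.4208, 0.249, 0.2397]
tool_rot: [0.996, -0.093, 0.001, -0.0]
ft_force: [0.9, -0.2, -0.5]
grip_width: 0.0602
grip_force: 0.0
[[0.9826, -0.1859, 0.0024, 0.4208], [-0.1859, -0.9826, 0.0002, 0.249], [0.0023, -0.0006, -1.0, 0.2397], [0.0, 0.0, 0.0, 1.0]]
block0 0.87 [553, 20, 65, 95] [ 0.504 -0.006  0.018] [ 77 136 219]
block0 0.59 [296, 136, 34, 80] [0.453 0.25  0.018] [194 200 198]
block0 0.55 [610, 157, 30, 52] [ 0.391 -0.044  0.018] [ 43  81 147]
rod 0.82 [67, 2, 116, 193] [0.554 0.405 0.018] [175 175 171]
rod 0.76 [151, 264, 50, 29] [0.376 0.41  0.018] [134 147 153]
expect B at [311.77798753 176.9550046 ]
shift [ 32.9  -8.7 203.3] roll -0.1 yaw now -10.8 q6 2.06
```

```bash
python3 -m creep '[{"translation":[33,-8,30],"roll":0,"gripper":55},{"translation":[33,-8,60],"roll":0,"gripper":55},{"translation":[33,-8,90],"roll":0,"gripper":55},{"translation":[33,-8,120],"roll":0,"gripper":55},{"translation":[33,-8,120],"roll":0,"gripper":55}]'
python3 -m creep '[{"translation":[0,0,0],"roll":0,"gripper":55},{"translation":[0,0,0],"roll":0,"gripper":55}]'
python3 -m creep '[{"translation":[0,0,35],"roll":0,"gripper":55},{"translation":[0,0,65],"roll":0,"gripper":55},{"translation":[0,0,83],"roll":0,"gripper":55},{"translation":[0,0,83],"roll":0,"gripper":55},{"translation":[0,0,83],"roll":0,"gripper":20}]' 30
python3 -m creep '[{"translation":[0,0,0],"roll":0,"gripper":20},{"translation":[0,0,0],"roll":0,"gripper":20},{"translation":[0,0,0],"roll":0,"gripper":20},{"translation":[0,0,0],"roll":0,"gripper":20},{"translation":[0,0,0],"roll":0,"gripper":20}]'
python3 -m creep '[{"translation":[0,0,0],"roll":0,"gripper":20},{"translation":[0,0,-30],"roll":0,"gripper":20},{"translation":[0,0,-60],"roll":0,"gripper":20},{"translation":[0,0,-85],"roll":0,"gripper":20},{"translation":[0,0,-85],"roll":0,"gripper":20}]'
python3 - <<'E'
from h import *
go(.6561,.1155,.12,-1.9)
E
```

```text
time: 23.53
position: [0.4509, 0.2487, 0.1141]
tool_rot: [0.996, -0.095, -0.005, 0.002]
ft_force: [-1.0, -1.0, -0.3]
grip_width: 0.0553
grip_force: 0.0
time: 23.7
position: [0.4547, 0.2506, 0.1201]
tool_rot: [0.996, -0.094, 0.001, -0.0]
ft_force: [0.2, 1.0, -0.1]
grip_width: 0.0549
grip_force: 0.0
time: 24.12
position: [0.4545, 0.251, 0.0374]
tool_rot: [0.996, -0.094, 0.001, -0.0]
ft_force: [-0.1, 0.2, -0.0]
grip_width: 0.0526
grip_force: 0.0
time: 24.53
position: [0.4542, 0.251, 0.0375]
tool_rot: [0.996, -0.093, 0.001, -0.0]
ft_force: [0.6, -0.2, 6.9]
grip_width: 0.0298
grip_force: 30.0
time: 24.95
position: [0.456, 0.2518, 0.1254]
tool_rot: [0.996, -0.093, 0.004, -0.002]
ft_force: [-0.1, 0.0, -2.3]
grip_width: 0.0299
grip_force: 30.0
shift [221.8  96.7   6.8] roll -8.8 yaw now -10.7 q6 2.05
```

```bash
python3 -m creep '[{"translation":[40,17,3],"roll":0,"gripper":20},{"translation":[80,34,5],"roll":0,"gripper":20},{"translation":[120,51,7],"roll":0,"gripper":20},{"translation":[150,65,7],"roll":0,"gripper":20},{"translation":[170,74,7],"roll":0,"gripper":20}]'
python3 -m creep '[{"translation":[30,13,0],"roll":-4,"gripper":20},{"translation":[51,22,0],"roll":-8.8,"gripper":20},{"translation":[51,22,0],"roll":-8.8,"gripper":20},{"translation":[51,22,0],"roll":-8.8,"gripper":20},{"translation":[51,22,0],"roll":-8.8,"gripper":20}]'
python3 - <<'E'
from h import *
go(.6561,.1155,.048,-1.9)
E
```

```text
time: 25.37
position: [0.6103, 0.1435, 0.1132]
tool_rot: [0.996, -0.095, 0.002, 0.0]
ft_force: [1.3, 0.4, -1.7]
grip_width: 0.0299
grip_force: 30.0
time: 25.78
position: [0.6507, 0.1155, 0.1126]
tool_rot: [1.0, -0.017, -0.002, -0.0]
ft_force: [-0.5, 0.3, -1.8]
grip_width: 0.0295
grip_force: 30.0
shift [ 5.7 -0.2 64.6] roll -0.1 yaw now -2.0 q6 1.61
```

```bash
python3 -m creep '[{"translation":[4,0,30],"roll":0,"gripper":20},{"translation":[4,0,50],"roll":0,"gripper":20},{"translation":[4,0,65],"roll":0,"gripper":20},{"translation":[4,0,65],"roll":0,"gripper":20},{"translation":[4,0,65],"roll":0,"gripper":20}]'
python3 -m creep '[{"translation":[0,0,0],"roll":0,"gripper":45},{"translation":[0,0,0],"roll":0,"gripper":45},{"translation":[0,0,0],"roll":0,"gripper":45},{"translation":[0,0,0],"roll":0,"gripper":45},{"translation":[0,0,0],"roll":0,"gripper":45}]'
python3 -m creep '[{"translation":[0,0,-40],"roll":0,"gripper":45},{"translation":[0,0,-80],"roll":0,"gripper":45},{"translation":[0,0,-120],"roll":0,"gripper":60},{"translation":[0,0,-160],"roll":0,"gripper":60},{"translation":[0,0,-200],"roll":0,"gripper":60}]'
python3 - <<'E'
from h import *
go(.47,.39,.27,7.7)
E
```

```text
time: 26.2
position: [0.6544, 0.1162, 0.048]
tool_rot: [1.0, -0.016, -0.002, -0.0]
ft_force: [-0.0, 0.2, -1.6]
grip_width: 0.0297
grip_force: 30.0
time: 26.62
position: [0.6572, 0.1152, 0.0502]
tool_rot: [1.0, -0.017, 0.001, -0.0]
ft_force: [0.7, -0.1, -0.8]
grip_width: 0.0442
grip_force: 0.0
time: 27.03
position: [0.6563, 0.1151, 0.2514]
tool_rot: [1.0, -0.017, 0.0, -0.0]
ft_force: [0.2, -0.1, 0.5]
grip_width: 0.0562
grip_force: 0.0
shift [-195.5 -268.5  -18.6] roll -9.6 yaw now -1.9 q6 1.61
```

```bash
python3 -m creep '[{"translation":[-98,-134,-10],"roll":0,"gripper":60},{"translation":[-98,-134,-10],"roll":0,"gripper":60},{"translation":[-98,-134,-10],"roll":0,"gripper":60},{"translation":[-98,-134,-10],"roll":0,"gripper":60},{"translation":[-98,-134,-10],"roll":0,"gripper":60}]'
python3 -m creep '[{"translation":[-98,-134,-10],"roll":-9.6,"gripper":60},{"translation":[-98,-134,-10],"roll":-9.6,"gripper":60},{"translation":[-98,-134,-10],"roll":-9.6,"gripper":60},{"translation":[-98,-134,-10],"roll":-9.6,"gripper":60},{"translation":[-98,-134,-10],"roll":-9.6,"gripper":60}]'
python3 -m creep '[{"translation":[0,0,0],"roll":0,"gripper":60},{"translation":[0,0,0],"roll":0,"gripper":60}]'
python3 look.py w9 block0 rod
```

```text
time: 27.45
position: [0.5579, 0.2582, 0.2603]
tool_rot: [1.0, -0.014, -0.001, -0.002]
ft_force: [0.2, 0.0, 0.1]
grip_width: 0.0598
grip_force: 0.0
time: 27.87
position: [0.465, 0.3952, 0.2702]
tool_rot: [0.998, 0.07, -0.001, -0.002]
ft_force: [-0.3, -0.1, 0.3]
grip_width: 0.0598
grip_force: 0.0
time: 28.03
position: [0.4698, 0.3895, 0.2694]
tool_rot: [0.998, 0.067, 0.0, 0.0]
ft_force: [0.1, 0.1, 0.5]
grip_width: 0.06
grip_force: 0.0
[[0.9909, 0.1345, 0.0008, 0.4698], [0.1345, -0.9909, -0.0003, 0.3895], [0.0007, 0.0004, -1.0, 0.2694], [0.0, 0.0, 0.0, 1.0]]
block0 0.79 [604, 0, 35, 85] [0.66  0.129 0.018] [50 62 70]
block0 0.61 [498, 1, 139, 114] [0.64  0.174 0.018] [ 85 126 167]
rod 0.75 [191, 272, 118, 32] [0.361 0.455 0.018] [47 60 68]
```

View pics/w9.png

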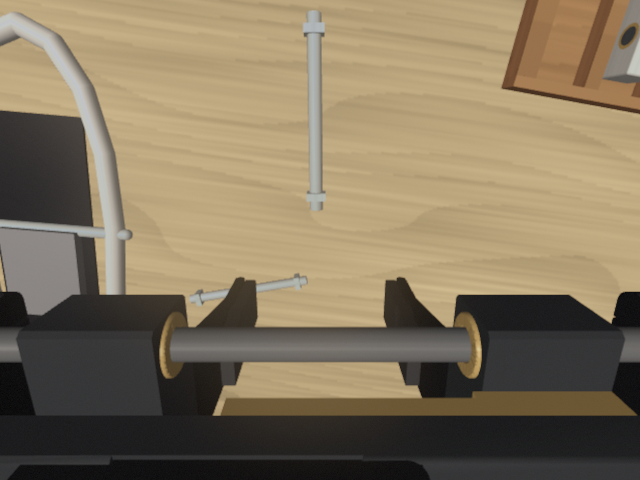

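The larger rod runs from (314,11) to (316,210), with collars at (314,28) and (316,197). The smaller rod at (250,290) is clearly the decoy.

```bash
python3 - <<'E'
from h import *
T=np.load('pics/w9.npy'); P=lambda u,v,z:p2w('wrist',(u,v),z,T)
for z,a,b in((.012,(314,28),(316,197)),(.01,(314,11),(316,210))):
    a,b=P(*a,z),P(*b,z);e=a-b;m=(a+b)/2;yaw=np.degrees(np.arctan2(e[1],e[0])); print(m.round(4),yaw,np.linalg.norm(e)); go(*m[:2],.026,yaw)
E
```

```text
[0.5541 0.4061 0.012 ] 8.253067219442249 0.16220362629900065
shift [ 85.   -6.7 243.1] roll -0.7 yaw now 7.6 q6 1.95
[0.5542 0.4061 0.01  ] 8.146377080762255 0.19166872596698564
shift [ 85.1  -6.7 243.1] roll -0.6 yaw now 7.6 q6 1.95
```

```bash
python3 -m creep '[{"translation":[40,-6,30],"roll":-0.6,"gripper":50},{"translation":[70,-6,60],"roll":-0.6,"gripper":50},{"translation":[85,-6,90],"roll":-0.6,"gripper":50},{"translation":[85,-6,130],"roll":-0.6,"gripper":50},{"translation":[85,-6,165],"roll":-0.6,"gripper":50}]'
python3 -m creep '[{"translation":[0,0,0],"roll":0,"gripper":50},{"translation":[0,0,0],"roll":0,"gripper":50},{"translation":[0,0,0],"roll":0,"gripper":50}]'
python3 - <<'E'
from h import *
go(.5541,.4061,.022,8.2)
E
```

```text
time: 28.6
position: [0.5557, 0.4049, 0.1017]
tool_rot: [0.998, 0.07, 0.0, -0.0]
ft_force: [-0.5, 0.1, -0.6]
grip_width: 0.0502
grip_force: 0.0
time: 28.85
position: [0.555, 0.4068, 0.106]
tool_rot: [0.997, 0.072, 0.001, -0.001]
ft_force: [-1.0, 0.5, 1.0]
grip_width: 0.05
grip_force: 0.0
shift [-1.2  0.7 84. ] roll 0.0 yaw now 8.2 q6 1.9
```

```bash
python3 -m creep '[{"translation":[0,0,35],"roll":0,"gripper":50},{"translation":[0,0,65],"roll":0,"gripper":50},{"translation":[0,0,83],"roll":0,"gripper":50},{"translation":[0,0,83],"roll":0,"gripper":50},{"translation":[0,0,83],"roll":0,"gripper":5}]' 45
python3 -m creep '[{"translation":[0,0,0],"roll":0,"gripper":5},{"translation":[0,0,0],"roll":0,"gripper":5},{"translation":[0,0,0],"roll":0,"gripper":5},{"translation":[0,0,0],"roll":0,"gripper":5},{"translation":[0,0,0],"roll":0,"gripper":5}]'
python3 -m creep '[{"translation":[0,0,0],"roll":0,"gripper":5},{"translation":[0,0,0],"roll":0,"gripper":5},{"translation":[0,0,0],"roll":0,"gripper":5},{"translation":[0,0,-20],"roll":0,"gripper":5},{"translation":[0,0,-40],"roll":0,"gripper":5}]'
python3 -m creep '[{"translation":[0,0,-30],"roll":0,"gripper":5},{"translation":[0,0,-60],"roll":0,"gripper":5},{"translation":[0,0,-90],"roll":0,"gripper":5},{"translation":[0,0,-120],"roll":0,"gripper":5},{"translation":[0,0,-150],"roll":0,"gripper":5}]'
python3 - <<'E'
from h import *
go(.59,0,.22,-20)
E
```

```text
time: 29.27
position: [0.5547, 0.4076, 0.0236]
tool_rot: [0.997, 0.072, 0.002, -0.001]
ft_force: [0.6, -0.3, 0.1]
grip_width: 0.0476
grip_force: 0.0
time: 29.68
position: [0.5536, 0.4072, 0.0222]
tool_rot: [0.997, 0.072, 0.001, -0.0]
ft_force: [0.0, -0.8, 0.3]
grip_width: 0.0179
grip_force: 0.0
time: 30.1
position: [0.5512, 0.406, 0.059]
tool_rot: [0.997, 0.072, -0.003, 0.001]
ft_force: [1.4, 0.0, -1.9]
grip_width: 0.0127
grip_force: 45.0
time: 30.52
position: [0.5523, 0.4066, 0.2112]
tool_rot: [0.997, 0.072, -0.001, 0.0]
ft_force: [0.2, -0.2, -2.8]
grip_width: 0.0126
grip_force: 45.0
shift [-21.1 407.8  -8.5] roll 28.3 yaw now 8.3 q6 1.9
```

```bash
python3 -m creep '[{"translation":[-8,25,0],"roll":0,"gripper":5},{"translation":[-18,65,0],"roll":0,"gripper":5},{"translation":[-28,105,0],"roll":0,"gripper":5},{"translation":[-38,145,0],"roll":0,"gripper":5},{"translation":[-48,185,0],"roll":0,"gripper":5}]'
python3 -m creep '[{"translation":[-10,40,0],"roll":0,"gripper":5},{"translation":[-20,80,0],"roll":0,"gripper":5},{"translation":[-30,120,0],"roll":0,"gripper":5},{"translation":[-40,160,0],"roll":0,"gripper":5},{"translation":[-50,195,0],"roll":0,"gripper":5}]'
python3 -m creep '[{"translation":[-10,40,0],"roll":5,"gripper":5},{"translation":[-20,80,0],"roll":10,"gripper":5},{"translation":[-30,115,0],"roll":16,"gripper":5},{"translation":[-40,140,0],"roll":22,"gripper":5},{"translation":[-50,160,0],"roll":28,"gripper":5}]'
python3 - <<'E'
from h import *
go(.458,-.396,.21,-47)
E
```

```text
time: 30.93
position: [0.5309, 0.2154, 0.2103]
tool_rot: [0.997, 0.073, -0.001, 0.0]
ft_force: [1.3, -0.4, -2.8]
grip_width: 0.0125
grip_force: 45.0
time: 31.35
position: [0.51, 0.0146, 0.2105]
tool_rot: [0.997, 0.072, -0.001, -0.0]
ft_force: [0.4, -0.3, -1.5]
grip_width: 0.0125
grip_force: 45.0
time: 31.77
position: [0.4839, -0.1512, 0.2105]
tool_rot: [0.985, -0.175, -0.0, 0.0]
ft_force: [0.2, 0.3, -2.1]
grip_width: 0.0124
grip_force: 45.0
shift [ 60.  238.7   0.5] roll 26.9 yaw now -20.1 q6 1.4
```

```bash
python3 -m creep '[{"translation":[10,35,0],"roll":0,"gripper":5},{"translation":[18,70,0],"roll":0,"gripper":5},{"translation":[26,105,0],"roll":0,"gripper":5},{"translation":[33,130,0],"roll":0,"gripper":5},{"translation":[40,160,0],"roll":0,"gripper":5}]'
python3 -m creep '[{"translation":[10,35,0],"roll":6,"gripper":5},{"translation":[20,65,0],"roll":12,"gripper":5},{"translation":[20,79,0],"roll":18,"gripper":5},{"translation":[20,79,0],"roll":24,"gripper":5},{"translation":[20,79,0],"roll":27,"gripper":5}]'
python3 -m creep '[{"translation":[0,0,0],"roll":0,"gripper":5},{"translation":[0,0,0],"roll":0,"gripper":5},{"translation":[0,0,0],"roll":0,"gripper":5},{"translation":[0,0,0],"roll":0,"gripper":5}]'
python3 look.py w10
python3 - <<'E'
from h import *
go(.458,-.396,.12,-47)
E
```

```text
time: 32.18
position: [0.4673, -0.3136, 0.2102]
tool_rot: [0.985, -0.172, -0.001, -0.001]
ft_force: [0.6, 0.3, -1.8]
grip_width: 0.0127
grip_force: 45.0
time: 32.6
position: [0.4593, -0.395, 0.2098]
tool_rot: [0.917, -0.4, -0.001, -0.001]
ft_force: [1.4, 0.2, -3.3]
grip_width: 0.0129
grip_force: 45.0
time: 32.93
position: [0.4603, -0.3935, 0.2109]
tool_rot: [0.918, -0.396, -0.0, -0.0]
ft_force: [-0.3, -0.0, -3.1]
grip_width: 0.0128
grip_force: 45.0
[[0.6865, -0.7271, -0.0003, 0.4603], [-0.7271, -0.6865, 0.0005, -0.3935], [-0.0006, -0.0001, -1.0, 0.2109], [0.0, 0.0, 0.0, 1.0]]
shift [ 0.2  3.4 91. ] roll 0.3 yaw now -46.7 q6 1.49
```

View pics/w10.png

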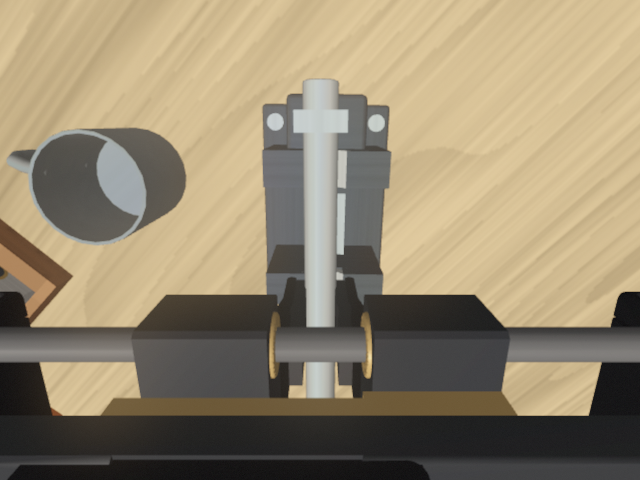

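```bash
python3 - <<'E'
from h import *
T=np.load('pics/w10.npy'); P=lambda u,v,z:p2w('wrist',(u,v),z,T)
L=lambda u,v,z:(T[:3,:3].T@(P(u,v,z)-T[:3,3]))[:2].round(4)
print('bolts',L(275,122,.013),L(376,122,.013),'jaw edges',L(263,150,.085),L(390,150,.085),'sl',L(268,272,.085),L(383,272,.085))
print('groove centre expected tool',(T[:3,:3].T@(np.array([.458,-.396,.081])-T[:3,3])).round(4))
print('rod end',L(320,80,.199),'collar',L(320,121,.205))
E
```

```text
bolts [ 0.0806 -0.0397] [0.0807 0.0475] jaw edges [ 0.0617 -0.0404] [0.0617 0.0478] sl [-0.0293 -0.0405] [-0.0292  0.0473]
groove centre expected tool [0.0003 0.0034 0.1299]
rod end [ 0.0951 -0.0007] collar [ 0.0801 -0.0007]
```

```bash
python3 -m creep '[{"translation":[3,4,20],"roll":0,"gripper":5},{"translation":[3,4,45],"roll":0,"gripper":5},{"translation":[3,4,70],"roll":0,"gripper":5},{"translation":[3,4,90],"roll":0,"gripper":5},{"translation":[3,4,90],"roll":0,"gripper":5}]'
python3 -m creep '[{"translation":[0,0,0],"roll":0,"gripper":5},{"translation":[0,0,0],"roll":0,"gripper":5},{"translation":[0,0,0],"roll":0,"gripper":5}]'
python3 look.py w11
python3 - <<'E'
from h import *
T=np.load('pics/w11.npy'); g=T[:3,:3]; go(.4627,-.3988,.093,-47)
E
```

```text
time: 33.4
position: [0.4574, -0.3962, 0.117]
tool_rot: [0.918, -0.396, -0.004, -0.002]
ft_force: [-0.8, -0.0, -2.9]
grip_width: 0.0123
grip_force: 45.0
time: 33.65
position: [0.4604, -0.4, 0.123]
tool_rot: [0.918, -0.396, 0.002, 0.001]
ft_force: [0.6, 0.5, -1.9]
grip_width: 0.0125
grip_force: 45.0
[[0.6857, -0.7278, 0.0024, 0.4604], [-0.7278, -0.6857, -0.003, -0.4], [0.0039, 0.0003, -1.0, 0.123], [0.0, 0.0, 0.0, 1.0]]
shift [ 0.8 -2.5 30. ] roll 0.3 yaw now -46.7 q6 1.49
```

View pics/w11.png

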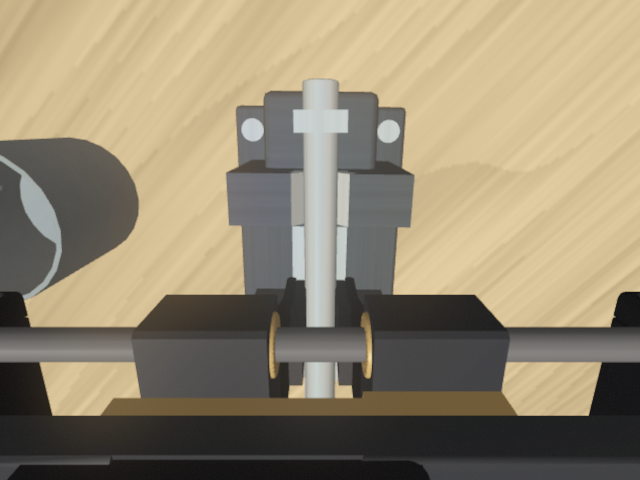

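The rod is centred over the groove: its column is 320, the bolts' midpoint is 320 and the jaw's midpoint is 320.5. Lowering now.

```bash
python3 -m creep '[{"translation":[0,0,10],"roll":0,"gripper":5},{"translation":[0,0,18],"roll":0,"gripper":5},{"translation":[0,0,24],"roll":0,"gripper":5},{"translation":[0,0,27],"roll":0,"gripper":5},{"translation":[0,0,27],"roll":0,"gripper":5}]'
python3 -m creep '[{"translation":[0,0,1],"roll":0,"gripper":5},{"translation":[0,0,2],"roll":0,"gripper":5},{"translation":[0,0,2],"roll":0,"gripper":5}]'
```

```text
time: 34.12
position: [0.4591, -0.3983, 0.0933]
tool_rot: [0.918, -0.397, -0.001, -0.001]
ft_force: [-0.2, 0.3, -2.0]
grip_width: 0.0128
grip_force: 45.0
time: 34.37
position: [0.4596, -0.3985, 0.0929]
tool_rot: [0.918, -0.397, 0.0, -0.0]
ft_force: [0.4, 2.7, 4.3]
grip_width: 0.0126
grip_force: 45.0
```

```bash
python3 -m creep '[{"translation":[0,0,1],"roll":0,"gripper":5},{"translation":[0,0,1],"roll":0,"gripper":12},{"translation":[0,0,1],"roll":0,"gripper":16},{"translation":[0,0,1],"roll":0,"gripper":20},{"translation":[0,0,1],"roll":0,"gripper":30}]' 10
python3 -m creep '[{"translation":[0,0,0],"roll":0,"gripper":35},{"translation":[0,0,0],"roll":0,"gripper":35},{"translation":[0,0,0],"roll":0,"gripper":35},{"translation":[0,0,-15],"roll":0,"gripper":35},{"translation":[0,0,-40],"roll":0,"gripper":35}]'
python3 -m creep '[{"translation":[0,0,-40],"roll":0,"gripper":40},{"translation":[0,0,-80],"roll":0,"gripper":40},{"translation":[-40,0,-110],"roll":0,"gripper":40},{"translation":[-60,0,-110],"roll":0,"gripper":40},{"translation":[-60,0,-110],"roll":0,"gripper":40}]'
python3 -m creep '[{"translation":[0,0,0],"roll":0,"gripper":40},{"translation":[0,0,0],"roll":0,"gripper":40}]'
python3 look.py w12 block0 nut_driver
python3 - <<'E'
from h import *
a=cv2.resize(cv2.imread('pics/w12.png'),(400,300)); s=viewer.camera('scene'); d=viewer.camera('side')
cv2.imwrite('pics/fin.png',cv2.vconcat([cv2.hconcat([a,cv2.resize(d[130:370,180:500],(400,300))]),cv2.resize(s[200:360,70:490],(800,300))]))
E
```

```text
time: 34.78
position: [0.4595, -0.3996, 0.0912]
tool_rot: [0.918, -0.396, 0.0, 0.001]
ft_force: [0.5, -0.4, 0.4]
grip_width: 0.0211
grip_force: 0.0
time: 35.2
position: [0.4578, -0.3973, 0.1287]
tool_rot: [0.918, -0.397, -0.003, -0.002]
ft_force: [0.9, 0.2, 0.7]
grip_width: 0.0346
grip_force: 0.0
time: 35.62
position: [0.4155, -0.3516, 0.2432]
tool_rot: [0.918, -0.396, -0.001, -0.0]
ft_force: [-1.3, 1.7, -0.7]
grip_width: 0.0398
grip_force: 0.0
time: 35.78
position: [0.4185, -0.3558, 0.2412]
tool_rot: [0.918, -0.397, 0.0, 0.0]
ft_force: [-0.6, 0.3, -0.0]
grip_width: 0.0397
grip_force: 0.0
[[0.6854, -0.7282, 0.0007, 0.4185], [-0.7282, -0.6854, -0.0009, -0.3558], [0.0012, 0.0002, -1.0, 0.2412], [0.0, 0.0, 0.0, 1.0]]
block0 0.92 [0, 196, 38, 54] [ 0.627 -0.137  0.018] [102 110 116]
block0 0.74 [39, 360, 38, 56] [0.493 0.005 0.018] [ 94 158 238]
nut_driver 0.33 [0, 153, 76, 138] [ 0.614 -0.152  0.018] [ 92 131 171]
```

View pics/fin.png

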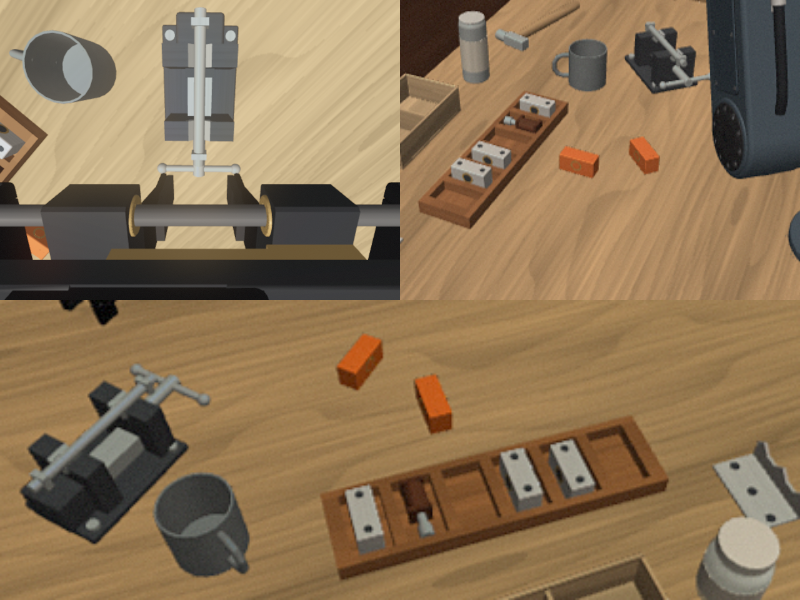

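The composite shows the rod lying in both grooves across the open jaws. All three grey blocks and the nut driver each lie in their own pocket, and the cup is upright.

```bash
python3 -c "
from rig import hand_in; print(hand_in())"
```

```text
the job is handed in; nothing more can be done
None
```

The job is handed in: the jaw is at its stop, the large rod lies in both V grooves with its middle over the gap, the three grey blocks and the nut driver each lie in their own pocket, and the cup is still standing; hand-in gave no verdict.

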